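Fit the heat sinks and start the load test

ROBOT

A 6-joint arm with a two-finger parallel gripper is mounted at the origin on the work surface. World frame = base frame: x ahead of the robot, y to its left, z up, the work surface at z = 0. Lengths are in m, angles in degrees, forces in N, time in s.
With the tool pointing down it reaches from about 0.25 to 0.725 m from the base axis. Payload 9.7 kg.
Tool frame: the origin (TCP) lies on the centre line of the jaws, within the pads' length; the fingertips stand tip_extent ahead of it and the grasp point (between the pads) lies 3 mm ahead of it (tip_extent is the distance from the TCP to the fingertips, in m); z points along the fingers, y is the line along which they close (so a half turn about z gives the same grasp; the last joint's range is limited). The gripper opens to 85 mm and grips with 20 to 120 N. Pads are 22 mm wide; open, the fingers measure 114 mm over their backs; the gripper's body (76 mm by 85 mm) begins 54 mm behind the grasp point. The pads swing forward as they close: fully open they stand 13 mm farther back than shut.
Start: joints at [72.365, 4.979, 10.078, 95.1, 0, 90], TCP at [0.167, 0.524, 0.253] pointing down, gripper open.
Joint ranges: [-179.16, 179.16], [-48.56, 103.87], [-65.8, 70.77], [-126.05, 130.52], [-82.76, 87.17], [-180, 180]. Speed limits (degrees/s): [127.2, 127.2, 147.25, 180, 180, 180].

INTERFACE

Orientations are given as [roll, pitch, yaw] about the fixed x, y, z axes, in that order (R = Rz(yaw) Ry(pitch) Rx(roll)).
In Python, from workcell import * gives the robot as it stands.
- The arm moves only by the tool servo_tool, never from a script. Its argument "rows" is a list of rows, each an object with "offset": the shift along the tool's x, y, z as a fraction of full scale, a list of three; "yaw": the turn about the tool's z as a fraction of full scale; "claw": the closure, from 0 (fully open) to 1 (shut). A call has 1 to 12 rows; each row is the pose to reach, as a shift and turn from the pose commanded when the call began, along the tool's axes at that moment, turning the shorter way round; what a row does not reach only later rows make up. Full scale, the value 1, is 0.1 m for a shift and pi rad for a turn. A row lasts 1/8 s, in which the tool goes at most 62.5 mm and 10.7 degrees, less where a joint would pass 70% of its speed; a pose out of reach is approached as far as the arm can. A call with a number of a shift or a turn outside -1 to 1 is refused whole. A call with a gripper value outside its range is refused whole. The fingers move at their own pace and stop on an object; "squeeze" is the grip in N (left out, the last holds). Time passes only in rows, so rows that repeat a pose let the fingers close. It gives the time, the measured TCP pose, the force, the opening and the grip force at its end, in the units of the state.
- get_obs(): the state, without advancing time (a new reading comes with each control period).
- camera(name): name is "side" or "top" or "wrist"; returns (picture, depth): 384x512x3 uint8, red, green, blue; 384x512 float32, m along the optical axis (not along the pixel's ray), 0 where there is no reading.
- camera_info(name): a dict with "fx", "fy", "cx", "cy" (pixels), "cam_to_world" (4x4, takes a point from camera to world coordinates); the wrist camera has in their place "hand_eye" (4x4, takes a point from camera to tool coordinates, whose origin is the TCP and whose axes are the flange's). Camera axes: x right, y up, looking along -z (the intrinsics and any distortion apply to the point x, -y, -z); pixel columns grow to the right and rows downward; lengths in m; the calibration is good to about 2 mm. A picture is of the moment at which its call begins: read the wrist's pose just before it. camera_info takes no time and is no camera call.
- job_done(): hands the job in; it is judged then, once.
The state is a dict: "time": time; "q": joint angles; "qd": joint speeds; "joint_efforts": joint torques, N m; "ee_pos": TCP position; "tcp_rot": TCP orientation; "wrist_force": force on the tool from outside, world axes, zero at the start; "torque": the same for the moment, N m; "opening": finger opening in m; "grasp_force": force on a finger pad.
Only numpy, scipy, OpenCV 4.12 (cv2) and the standard library are available. Lean on these libraries where they do the work, as an engineer would, in place of code of your own. Each camera call takes 0.05 s, during which the arm holds its last target. There are 200 camera calls.

TASK

Get the board ready for its load test: put the odds and ends standing on the power modules into the steel tray, set every heat sink there is flat, fins up, on the module of its own size, lined up square with its edges flush all round, and lay the twin-fan plate fans up, square and centred, on the largest sink, the long sides running the same way. When all that is in place, press the knob of the electronic load down and, keeping it pressed, turn it clockwise to its stop, then let it spring back up. Leave the other things on the bench alone.

Things in the scene. Friction and masses are not known exactly. Their poses are not given: they have to be found in the camera images.
- board: green test board, 240 x 165 x 6, fixed to the table; origin at the centre of its underside, x along its 240 side. Four black power modules are fixed on it in a 2 x 2 pattern (centres 100 apart along its x, 85 along its y), in an order that changes. Three grey terminal blocks, 12 tall, stand along its +x edge.
- module_l: largest power module, fixed on the board: flat black block 70 (x) x 50 (y) x 13 tall; origin at the centre of its underside, 6 above the table, so its top face is 13 above the origin; x along its 70 side.
- module_m: middle-sized power module, fixed on the board: flat black block 60 (x) x 38 (y) x 13 tall; origin at the centre of its underside, 6 above the table, so its top face is 13 above the origin; x along its 60 side.
- module_s: long narrow power module, fixed on the board: flat black block 58 (x) x 22 (y) x 13 tall; origin at the centre of its underside, 6 above the table, so its top face is 13 above the origin; x along its 58 side.
- module_xs: smallest power module, fixed on the board: flat black block 34 (x) x 24 (y) x 13 tall; origin at the centre of its underside, 6 above the table, so its top face is 13 above the origin; x along its 34 side.
- sink_l: largest bare aluminium finned heat sink, loose, 70 (x) x 50 (y) x 16 tall, the same footprint as the largest module; origin at the centre of its flat underside, x along its 70 side (the fins run along x, z points up out of the fins). 
- sink_m: middle-sized bare aluminium finned heat sink, loose, 60 (x) x 38 (y) x 16 tall, the same footprint as the middle-sized module; origin at the centre of its flat underside, x along its 60 side (the fins run along x, z points up out of the fins). It may be absent.
- sink_s: long narrow bare aluminium finned heat sink, loose, 58 (x) x 22 (y) x 16 tall, the same footprint as the long narrow module; origin at the centre of its flat underside, x along its 58 side (the fins run along x, z points up out of the fins). It may be absent.
- sink_xs: smallest bare aluminium finned heat sink, loose, 34 (x) x 24 (y) x 16 tall, the same footprint as the smallest module; origin at the centre of its flat underside, x along its 34 side (the fins run along x, z points up out of the fins). It may be absent.
- fan: grey cooling-fan plate with two round black fan openings on its upper face, loose, 64 (x) x 34 (y) x 12 tall; origin at the centre of its flat underside, x along its 64 side.
- tin: small round steel flux tin with brass lid, 34 diameter, 22 tall, origin at the centre of its underside, left on top of a module. It may be absent.
- reel: small solder reel with white flanges, standing on one flange, 36 diameter, 24 tall, origin at the centre of its underside, left on top of a module. It may be absent.
- pillbox: small square grey parts box, 34 x 34 x 20 tall, origin at the centre of its underside, left on top of a module. It may be absent.
- relay: small white relay block with a black foot, 28 (x) x 20 (y) x 24 tall, origin at the centre of its underside, left on top of a module. It may be absent.
- tray: open steel small-parts tray, fixed, 125 (x) x 175 (y) x 32 tall outside, walls and floor 4 (floor at most 5) thick; origin at the centre of its underside.
- load_knob (a point): push-and-turn knob on the grey electronic load (fixed box 120 x 125 x 55 tall, 20 tall display hump 47 from the knob axis on its far side): middle of a black upright bar 38 (x) x 12 (y) x 24 tall on a disc of 42 diameter; the point lies on the turning axis at half the bar's height, 25 above the panel (bar from 13 to 37 above it when up); x along the bar.
- load_press (a joint): how far the knob is pressed down, m: 0 up, 0.006 fully down; a spring (2 to 6 N) lifts it again.
- load_turn (a joint): angle of the knob, rad, growing clockwise seen from above, stop at 1.3; it starts between 0 and 0.25.
- multimeter: black hand-held multimeter lying flat, 80 x 155 x 34, far side of the table; not part of the job.
- screwdriver: screwdriver lying flat, 170 long; not part of the job.
- capacitor: upright aluminium can, 28 diameter, 32 tall; not part of the job.
- bottle: white upright plastic bottle, 56 diameter, 140 tall; not part of the job.
- transformer: small transformer, steel core with copper winding, about 50 x 56 x 42; not part of the job.
- marker: blue marker pen lying flat, 14 diameter, about 90 long; not part of the job.
There are look-alikes about, which are no part of the job. Leave any orange or pink look-alike of the part that bears load_knob alone. Leave any orange or turquoise look-alike of the relay alone.

How it is judged (in metres and radians):
On the way, in this order (a step that is already met when the one before it is completed fails the run):
1. every stray thing lies in the tray and every heat sink sits squarely on its module, with the fan plate squarely on the largest sink (horizontal distance between sink_l and module_l below 0.004 m and z of sink_l in the frame of module_l between 0.011 and 0.0155 m and angle between the x axis of sink_l and the x axis of module_l, either way round below 0.07 rad and angle between each of sink_l, sink_m, sink_s, sink_xs, fan's own z axis and vertical below 0.05 rad and linear speed of each of sink_l, sink_m, sink_s, sink_xs, fan below 0.02 m/s and horizontal distance between sink_m and module_m below 0.004 m and z of sink_m in the frame of module_m between 0.011 and 0.0155 m and angle between the x axis of sink_m and the x axis of module_m, either way round below 0.07 rad and horizontal distance between sink_s and module_s below 0.004 m and z of sink_s in the frame of module_s between 0.011 and 0.0155 m and angle between the x axis of sink_s and the x axis of module_s, either way round below 0.07 rad and horizontal distance between sink_xs and module_xs below 0.004 m and z of sink_xs in the frame of module_xs between 0.011 and 0.0155 m and angle between the x axis of sink_xs and the x axis of module_xs, either way round below 0.07 rad and horizontal distance between fan and sink_l below 0.004 m and z of fan in the frame of sink_l between 0.014 and 0.0185 m and angle between the x axis of fan and the x axis of sink_l, either way round below 0.07 rad and x of tin in the frame of tray between -0.0585 and 0.0585 m and y of tin in the frame of tray between -0.0835 and 0.0835 m and z of each of tin, reel, pillbox, relay in the frame of tray below 0.042 m and linear speed of each of tin, reel, pillbox, relay below 0.03 m/s and x of reel in the frame of tray between -0.0585 and 0.0585 m and y of reel in the frame of tray between -0.0835 and 0.0835 m and x of pillbox in the frame of tray between -0.0585 and 0.0585 m and y of pillbox in the frame of tray between -0.0835 and 0.0835 m and x of relay in the frame of tray between -0.0585 and 0.0585 m and y of relay in the frame of tray between -0.0835 and 0.0835 m), for 0.2 s.
2. the knob is pressed down (value of joint load_press above 0.004 m), for 0.1 s.
3. the knob, still pressed down, is turned clockwise to its stop (value of joint load_press above 0.004 m and value of joint load_turn above 1.05 rad), for 0.1 s.
At the end, for the whole second after the job is handed in: Each sink present rests flat on the module of its size and the fan plate on the largest sink, centres within 4 mm, square within 4 degrees, at rest; each stray thing lies in the tray; the knob is turned past 1.05 rad and has sprung up (all of step 1 and value of joint load_turn above 1.05 rad and value of joint load_press below 0.0015 m); the robot touches nothing.
It fails at once if a thing that is not part of the job (multimeter, screwdriver, capacitor, bottle, transformer, marker) is moved more than 40 mm (distance of any of multimeter, screwdriver, capacitor, bottle, transformer, marker from where it was at the start of the episode above 0.04 m).
Of tin, reel, pillbox, relay only 2 to 4 are there at a start; the rules pass over those that are not, and their reading is None.
Of sink_m, sink_s, sink_xs only 2 to 3 are there at a start; the rules pass over those that are not, and their reading is None.
At some moment in a run one of tin, reel, pillbox, relay, sink_m may be knocked a few centimetres aside while the robot is not near it.
Once in a run the grip may slacken for a moment while it holds something.
It also fails if it takes over 210 s, if anything falls off the work surface, if the arm or the gripper's body presses on something with over 40 N, if the wrist force passes 120 N, or if a joint passes its speed limit or range.

## Working session

There is one attempt and no reset: what is moved stays moved. The work goes in short steps, Python scripts to look and compute and a tool call to move; the robot and the scene stay as the last step left them, time stands still between calls to the robot, and variables do not carry over. Pictures are saved under pics/ and viewed, at most 17 in all, crops included, and the job is handed in when it is done.

Besides the shell and the picture viewer there is one more tool, called by a JSON object that holds its "method" and its "body". servo_tool: Moves the arm, as the interface text tells. Its arguments: {"type":"object","properties":{"rows":{"type":"array"},"squeeze":{"type":"number"}},"required":["rows"]}

```bash
ls; mkdir -p pics; cat > h.py <<'E'
from workcell import *
import numpy as np, cv2
from scipy.spatial.transform import Rotation as R
E
python3 - <<'E'
from h import *
o=get_obs();print(o)
for n in ["side","top","wrist"]:
    p,d=camera(n); i=camera_info(n); print(n,i)
    cv2.imwrite(f"pics/{n}0.png",p[:,:,::-1]); np.savez(f"{n}0.npz",p=p,d=d)
E
```

```text
pics
{'time': 0.0, 'q': array([7.23642037e+01, 5.01249105e+00, 1.00351988e+01, 9.51001655e+01,
       8.09390864e-04, 9.00007054e+01]), 'qd': array([-0.02047487, -0.00372692,  0.08555505, -0.04375615,  0.03520697,
        0.00140091]), 'joint_efforts': array([ 4.35034608e-04, -5.20386887e+01,  4.64805901e+01,  1.62800378e-02,
        1.63968907e-04, -4.58626715e-06]), 'ee_pos': array([0.16656742, 0.52396331, 0.25257638]), 'tcp_rot': array([-1.79922542e+02, -8.08436543e-04,  1.62363497e+02]), 'wrist_force': array([ 0.32944991,  0.39075324, -0.2243953 ]), 'torque': array([-0.04237442,  0.06007121, -0.00451956]), 'grasp_force': 0.0, 'opening': 0.08556286942678513}
side {'fx': 437.7255525531172, 'fy': 437.7255525531172, 'cx': 255.66437575456828, 'cy': 196.4293661746079, 'cam_to_world': array([[ 0.92349357,  0.28110837, -0.26103203,  0.27458083],
       [-0.38345604,  0.65692821, -0.64915853, -0.71332399],
       [-0.01100459,  0.69958803,  0.71446168,  0.91301499],
       [ 0.        ,  0.        ,  0.        ,  1.        ]])}
top {'fx': 436.580800673669, 'fy': 436.580800673669, 'cx': 252.91380651901716, 'cy': 200.54625867229635, 'cam_to_world': array([[-0.01901618,  0.98963938, -0.14231053,  0.3832232 ],
       [-0.99981561, -0.01844237,  0.00535009,  0.07428522],
       [ 0.00267012,  0.14238603,  0.9898076 ,  1.50928108],
       [ 0.        ,  0.        ,  0.        ,  1.        ]])}
wrist {'fx': 272.30657818944906, 'fy': 272.30657818944906, 'cx': 253.70999168736031, 'cy': 192.05300152043745, 'hand_eye': array([[ 6.81093375e-04,  9.51464204e-01,  3.07758678e-01,
         7.75167154e-02],
       [ 9.99999641e-01, -8.02973958e-04,  2.69392396e-04,
        -7.54416505e-04],
       [ 5.03439425e-04,  3.07758384e-01, -9.51464410e-01,
        -1.21737336e-01],
       [ 0.00000000e+00,  0.00000000e+00,  0.00000000e+00,
         1.00000000e+00]])}
```

View pics/top0.png

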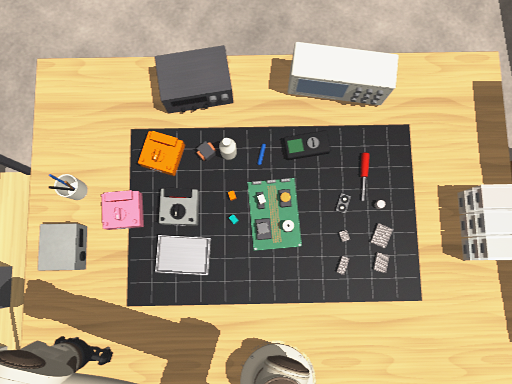

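View pics/side0.png

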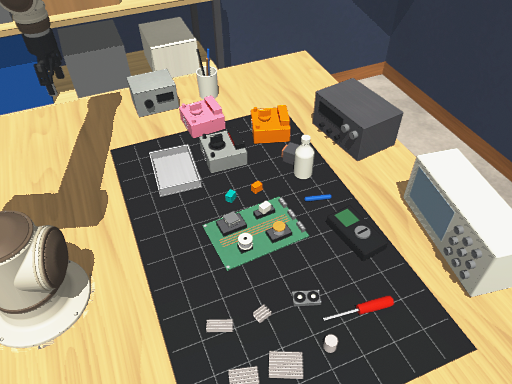

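The top view shows the board at about (274,214), with relay (262,199), tin (286,197), pillbox (263,229) and reel (288,225) on its modules. The sinks are at (344,236), (382,235), (342,265) and (381,263), the fan is at (343,203), the tray at (183,254), and the grey load's knob at (178,211).

Look-alikes to avoid:
- **Loads:** orange (161,152) and pink (122,209). I choose the grey one, knob at (178,211).
- **Relay:** orange block (232,195) and turquoise block (234,219). I choose the white relay at (262,199).
- **Others:** grey boxes off the mat, and the capacitor at (381,204).

```bash
cat >> h.py <<'E'
def ray(name,uv,T=None):
    i=camera_info(name); T=i["cam_to_world"] if T is None else T
    uv=np.atleast_2d(uv).astype(float)
    d=np.c_[(uv[:,0]-i["cx"])/i["fx"],-(uv[:,1]-i["cy"])/i["fy"],-np.ones(len(uv))]
    return T[:3,3],d@T[:3,:3].T
def onz(name,uv,z,T=None):
    o,d=ray(name,uv,T); return o+d*((z-o[2])/d[:,2])[:,None]
def tcpT(o):
    T=np.eye(4);T[:3,:3]=R.from_euler('xyz',o["tcp_rot"],degrees=True).as_matrix();T[:3,3]=o["ee_pos"];return T
def wristT(o): return tcpT(o)@camera_info("wrist")["hand_eye"]
def cloud(name,d,T=None):
    i=camera_info(name); T=i["cam_to_world"] if T is None else T
    v,u=np.mgrid[:d.shape[0],:d.shape[1]]
    P=np.stack([(u-i["cx"])/i["fx"]*d,-(v-i["cy"])/i["fy"]*d,-d],-1)
    return P@T[:3,:3].T+T[:3,3]
E
python3 - <<'E'
from h import *
f=np.load("top0.npz");C=cloud("top",f["d"])
for n,u,v in [("board",274,214),("relay",262,199),("tin",286,197),("pill",263,229),("reel",288,225),("xs",344,236),("l",382,235),("s",342,265),("m",381,263),("fan",343,203),("tray",183,254),("knob",178,211),("cap",381,204),("bottle",228,149),("turq",234,219),("or",232,195),("mat",220,280)]:
    print(n,C[v,u].round(3),onz("top",[u,v],C[v,u,2])[0].round(3))
E
python3 -c "
import cv2
a=cv2.imread('pics/top0.png')[170:290,150:410]
cv2.imwrite('pics/c1.png',cv2.resize(a,None,fx=3,fy=3,interpolation=cv2.INTER_CUBIC))"
```

```text
board [ 0.551 -0.006  0.007] [ 0.551 -0.006  0.007]
relay [0.599 0.035 0.04 ] [0.599 0.035 0.04 ]
tin [ 0.605 -0.047  0.039] [ 0.605 -0.047  0.039]
pill [0.497 0.034 0.041] [0.497 0.034 0.041]
reel [ 0.509 -0.05   0.041] [ 0.509 -0.05   0.041]
xs [ 0.47  -0.244  0.009] [ 0.47  -0.244  0.009]
l [ 0.471 -0.375  0.008] [ 0.471 -0.375  0.008]
s [ 0.372 -0.234  0.001] [ 0.372 -0.234  0.001]
m [ 0.376 -0.366  0.006] [ 0.376 -0.366  0.006]
fan [ 0.583 -0.245  0.017] [ 0.583 -0.245  0.017]
tray [0.419 0.309 0.002] [0.419 0.309 0.002]
knob [0.56  0.316 0.071] [0.56  0.316 0.071]
cap [ 0.576 -0.373  0.027] [ 0.576 -0.373  0.027]
bottle [0.76  0.146 0.1  ] [0.76  0.146 0.1  ]
turq [0.534 0.132 0.023] [0.534 0.132 0.023]
or [0.618 0.138 0.018] [0.618 0.138 0.018]
mat [ 0.329  0.184 -0.003] [ 0.329  0.184 -0.003]
```

View pics/c1.png

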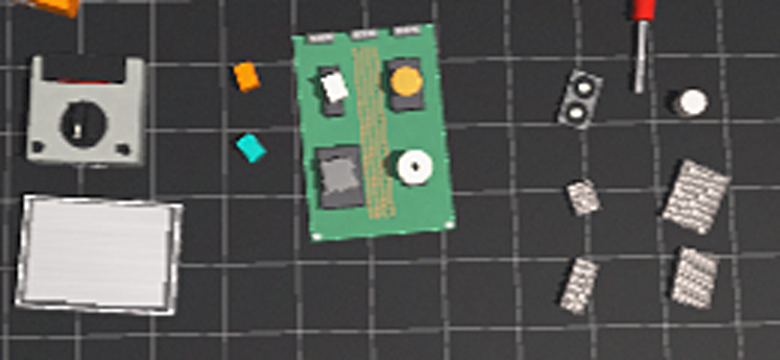

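```bash
cat >> h.py <<'E'
def plan(wps,start=None):
    """waypoints (x,y,z,yaw) -> calls: offset, yaw fraction, rows needed"""
    o=get_obs(); T=tcpT(o)
    if start is not None: T[:3,3]=start[:3];T[:3,:3]=R.from_euler('xyz',[180,0,start[3]],degrees=True).as_matrix()
    for w in wps:
        while True:
            G=R.from_euler('xyz',[180,0,w[3]],degrees=True).as_matrix()
            d=T[:3,:3].T@(np.array(w[:3])-T[:3,3]); m=np.abs(d).max()
            k=max(1,int(np.ceil(m/0.1-1e-3)))
            dy=R.from_matrix(T[:3,:3].T@G).as_rotvec()[2]
            s=d/k
            n=max(np.ceil(np.linalg.norm(s)/.0625),np.ceil(abs(np.degrees(dy))/10.7))
            print(w,"off",(s/0.1).round(3).tolist(),"yaw",round(dy/np.pi,4),"rows",int(n))
            T[:3,3]+=T[:3,:3]@s; T[:3,:3]=G
            if k==1: break
def snap(name,tag):
    o=get_obs(); p,d=camera(name); T=wristT(o) if name=="wrist" else camera_info(name)["cam_to_world"]
    np.savez(tag+".npz",p=p,d=d,T=T); cv2.imwrite(f"pics/{tag}.png",p[:,:,::-1]); return p,d,T
E
python3 - <<'E'
from h import *
plan([(0.46,0.33,0.25,90),(0.55,0.0,0.2,90)])
E
```

```text
(0.46, 0.33, 0.25, 90) off [-0.846, -0.24, 0.007] yaw 0.402 rows 7
(0.46, 0.33, 0.25, 90) off [-0.485, 0.734, 0.007] yaw 0.0 rows 2
(0.46, 0.33, 0.25, 90) off [-0.485, 0.734, 0.007] yaw 0.0 rows 2
(0.46, 0.33, 0.25, 90) off [-0.485, 0.734, 0.007] yaw 0.0 rows 2
(0.55, 0.0, 0.2, 90) off [-0.825, 0.225, 0.125] yaw 0.0 rows 2
(0.55, 0.0, 0.2, 90) off [-0.825, 0.225, 0.125] yaw 0.0 rows 2
(0.55, 0.0, 0.2, 90) off [-0.825, 0.225, 0.125] yaw 0.0 rows 2
(0.55, 0.0, 0.2, 90) off [-0.825, 0.225, 0.125] yaw 0.0 rows 2
```

{"method": "servo_tool", "body": {"rows": [{"offset":[-0.846,-0.24,0],"yaw":0.402,"claw":0},{"offset":[-0.846,-0.24,0],"yaw":0.402,"claw":0},{"offset":[-0.846,-0.24,0],"yaw":0.402,"claw":0},{"offset":[-0.846,-0.24,0],"yaw":0.402,"claw":0},{"offset":[-0.846,-0.24,0],"yaw":0.402,"claw":0},{"offset":[-0.846,-0.24,0],"yaw":0.402,"claw":0},{"offset":[-0.846,-0.24,0],"yaw":0.402,"claw":0},{"offset":[-0.846,-0.24,0],"yaw":0.402,"claw":0}]}}

```text
time: 1.15
ee_pos: [0.24, 0.4756, 0.2531]
tcp_rot: [-180.0, 0.0, 90.1]
wrist_force: [-0.1, -0.7, -0.2]
opening: 0.0856
grasp_force: 0.0
```

{"method": "servo_tool", "body": {"rows": [{"offset":[-0.485,0.734,0],"yaw":0,"claw":0},{"offset":[-0.485,0.734,0],"yaw":0,"claw":0}]}}

```text
time: 1.4
ee_pos: [0.3148, 0.426, 0.2531]
tcp_rot: [180.0, 0.0, 90.2]
wrist_force: [0.5, 0.3, 0.0]
opening: 0.0854
grasp_force: 0.0
```

{"method": "servo_tool", "body": {"rows": [{"offset":[-0.485,0.734,0],"yaw":0,"claw":0},{"offset":[-0.485,0.734,0],"yaw":0,"claw":0}]}}

```text
time: 1.65
ee_pos: [0.3887, 0.377, 0.2531]
tcp_rot: [180.0, 0.0, 90.1]
wrist_force: [-0.8, -0.1, 0.2]
opening: 0.0853
grasp_force: 0.0
```

{"method": "servo_tool", "body": {"rows": [{"offset":[-0.485,0.734,0],"yaw":0,"claw":0},{"offset":[-0.485,0.734,0],"yaw":0,"claw":0},{"offset":[-0.485,0.734,0],"yaw":0,"claw":0},{"offset":[-0.485,0.734,0],"yaw":0,"claw":0}]}}

```text
time: 2.15
ee_pos: [0.4597, 0.3304, 0.2532]
tcp_rot: [-180.0, 0.0, 90.1]
wrist_force: [-0.5, 0.2, -0.2]
opening: 0.0855
grasp_force: 0.0
```

```bash
python3 - <<'E'
from h import *
print(get_obs()["ee_pos"],get_obs()["tcp_rot"]); snap("wrist","w1")
E
```

```text
[0.45973337 0.33044037 0.25318402] [-1.79975240e+02  1.11502952e-04  9.01031648e+01]
```

{"method": "servo_tool", "body": {"rows": [{"offset":[-0.825,0.225,0.125],"yaw":0,"claw":0},{"offset":[-0.825,0.225,0.125],"yaw":0,"claw":0}]}}

```text
time: 2.45
ee_pos: [0.4821, 0.2467, 0.2407]
tcp_rot: [180.0, 0.0, 90.1]
wrist_force: [-0.1, -0.5, 0.5]
opening: 0.0853
grasp_force: 0.0
```

{"method": "servo_tool", "body": {"rows": [{"offset":[-0.825,0.225,0.125],"yaw":0,"claw":0},{"offset":[-0.825,0.225,0.125],"yaw":0,"claw":0}]}}

```text
time: 2.7
ee_pos: [0.5048, 0.1638, 0.2281]
tcp_rot: [180.0, 0.0, 90.1]
wrist_force: [-0.1, 1.1, 0.3]
opening: 0.0857
grasp_force: 0.0
```

{"method": "servo_tool", "body": {"rows": [{"offset":[-0.825,0.225,0.125],"yaw":0,"claw":0},{"offset":[-0.825,0.225,0.125],"yaw":0,"claw":0}]}}

```text
time: 2.95
ee_pos: [0.5275, 0.0813, 0.2155]
tcp_rot: [-180.0, 0.0, 90.0]
wrist_force: [0.1, 1.0, 0.5]
opening: 0.085
grasp_force: 0.0
```

{"method": "servo_tool", "body": {"rows": [{"offset":[-0.825,0.225,0.125],"yaw":0,"claw":0},{"offset":[-0.825,0.225,0.125],"yaw":0,"claw":0},{"offset":[-0.825,0.225,0.125],"yaw":0,"claw":0},{"offset":[-0.825,0.225,0.125],"yaw":0,"claw":0}]}}

```text
time: 3.45
ee_pos: [0.55, 0.0014, 0.2036]
tcp_rot: [180.0, -0.0, 90.1]
wrist_force: [0.1, 0.7, 0.2]
opening: 0.0853
grasp_force: 0.0
```

```bash
python3 - <<'E'
from h import *
print(get_obs()["ee_pos"],get_obs()["tcp_rot"],get_obs()["time"]); snap("wrist","w2")
E
```

```text
[0.54996565 0.00138474 0.20358772] [ 1.79986829e+02 -1.85221530e-02  9.00927720e+01] 3.45
```

View pics/w2.png

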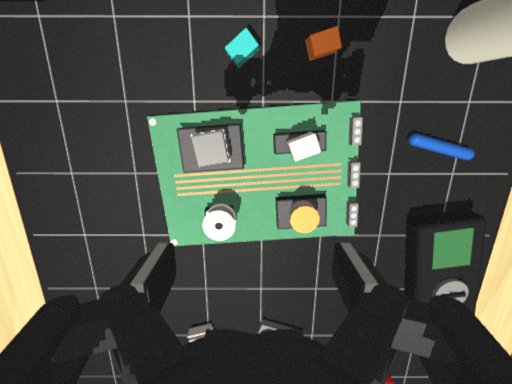

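The wrist view shows turquoise (243,46), orange (323,43), pillbox (210,149) on the large module, relay (304,147) on the long module, reel (219,223) hiding the smallest module, and tin (305,219) on the middle module. Next I'll measure them with masks and rays, checking against depth.

```bash
cat >> h.py <<'E'
def load(tag): f=np.load(tag+".npz"); return f["p"],f["d"],f["T"]
def hsv(p): return cv2.cvtColor(p,cv2.COLOR_RGB2HSV)
def rectw(name,mask,z,T):
    """largest contour -> world min-area rectangle at height z: centre, (long,short), yaw of long side"""
    c=max(cv2.findContours(mask.astype(np.uint8),0,2)[0],key=cv2.contourArea)[:,0]
    w=onz(name,c,z,T)[:,:2]
    (cx,cy),(a,b),an=cv2.minAreaRect((w*1000).astype(np.float32))
    if a<b: a,b,an=b,a,an+90
    return np.array([cx,cy])/1000,(round(a,1),round(b,1)),(an+90)%180-90,c
E
python3 - <<'E'
from h import *
p,d,T=load("w2"); H=hsv(p); C=cloud("wrist",d,T)
g=((H[...,0]>50)&(H[...,0]<80)&(H[...,1]>80)&(H[...,2]>60)).astype(np.uint8); g[:, 380:]=0
g=cv2.morphologyEx(g,3,np.ones((35,35)))
c=max(cv2.findContours(g,0,2)[0],key=cv2.contourArea)[:,0]
g2=np.zeros_like(g);cv2.fillConvexPoly(g2,cv2.convexHull(c),1)
print("board",rectw("wrist",g2,.006,T)[:3], "z board",np.median(C[...,2][(g2>0)&(H[...,1]>80)]), "z mat",np.median(C[280:290,50:120,2]))
# tops by height
for n,u,v in [("pill",210,149),("relay",304,147),("reel",219,223),("tin",305,219)]:
    z0=np.median(C[v-4:v+5,u-4:u+5,2])
    m=(abs(C[...,2]-z0)<.005)&(np.hypot(C[...,0]-C[v,u,0],C[...,1]-C[v,u,1])<.035)
    m=cv2.morphologyEx(m.astype(np.uint8),2,np.ones((3,3)))
    print(n,"z",z0.round(4),rectw("wrist",m,z0,T)[:3],"mean",C[m>0].mean(0).round(4))
E
```

```text
board (array([ 0.55563226, -0.00762667]), (241.9, 167.3), 4.249837398529053) z board 0.0074003051364952555 z mat 0.0021580875325035997
pill z 0.0405 (array([0.50499149, 0.03427604]), (34.0, 33.9), 10.232523918151855) mean [0.5049 0.0345 0.0401]
relay z 0.0442 (array([0.60287317, 0.03671335]), (28.2, 20.7), 20.82478904724121) mean [0.603  0.0369 0.0441]
reel z 0.0447 (array([ 0.51140527, -0.0517515 ]), (35.9, 35.1), 88.85529327392578) mean [ 0.5112 -0.0514  0.0443]
tin z 0.0424 (array([ 0.60800818, -0.04405373]), (33.4, 31.7), -87.51831007003784) mean [ 0.608  -0.0443  0.0422]
```

```bash
python3 - <<'E'
from h import *
import workcell; print([n for n in dir(workcell) if not n.startswith('_')])
p,d,T=load("w1"); C=cloud("wrist",d,T)
def pr(n,m,z):
    m=cv2.morphologyEx(m.astype(np.uint8),2,np.ones((3,3))); r=rectw("wrist",m,z,T); print(n,r[:3],"zmed",np.median(C[...,2][m>0]).round(4)); return r
# tray rim : height 0.025..0.04 around tray
m=(C[...,2]>.02)&(C[...,2]<.04)&(abs(C[...,0]-.42)<.11)&(abs(C[...,1]-.31)<.13)
r=pr("tray",m,.032); 
m=(C[...,2]>.08)&(C[...,2]<.1)&(abs(C[...,0]-.56)<.04)&(abs(C[...,1]-.316)<.04)
pr("bar",m,np.median(C[...,2][m]))
m=(C[...,2]>.045)&(C[...,2]<.062)&(abs(C[...,0]-.58)<.12)&(abs(C[...,1]-.316)<.1)
pr("box",m,.055)
E
```

```text
['PlanningError', 'camera', 'camera_info', 'get_obs', 'job_done', 'tip_extent']
tray (array([0.41899063, 0.30477499]), (175.9, 125.0), 85.80216217041016) zmed 0.0324
bar (array([0.56156299, 0.32030545]), (40.9, 14.7), -4.829132080078125) zmed 0.0929
box (array([0.57917902, 0.31834967]), (124.8, 122.0), 87.03284454345703) zmed 0.0562
```

View pics/w1.png

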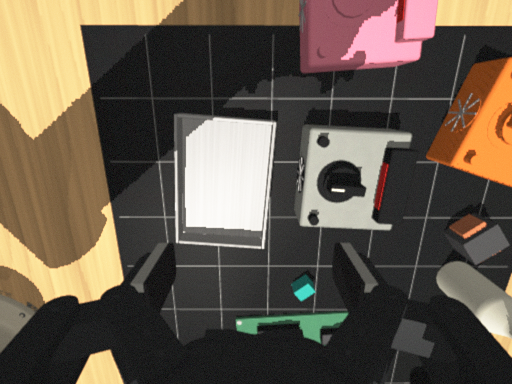

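The w1 view shows the grey load with its bar at (345,186), the tray at (225,182), and the orange and pink loads, which I leave alone. The measured heights and sizes match the text.

```bash
python3 - <<'E'
from h import *
print(tip_extent)
print(get_obs()["ee_pos"])
plan([(0.505,0.0343,.1,100.2),(0.505,0.0343,.034,100.2),(0.505,0.0343,.1,100.2),(0.4234,.3646,.1,85.8),(0.4234,.3646,.023,85.8),(0.4234,.3646,.1,85.8)])
E
```

```text
0.022
[0.55001826 0.00150589 0.20366307]
(0.505, 0.0343, 0.1, 100.2) off [0.164, -0.225, 0.518] yaw -0.056 rows 1
(0.505, 0.0343, 0.1, 100.2) off [0.201, -0.192, 0.518] yaw 0.0 rows 1
(0.505, 0.0343, 0.034, 100.2) off [0.0, -0.0, 0.66] yaw 0.0 rows 2
(0.505, 0.0343, 0.1, 100.2) off [-0.0, 0.0, -0.66] yaw 0.0 rows 2
(0.4234, 0.3646, 0.1, 85.8) off [0.849, -0.055, -0.0] yaw 0.08 rows 2
(0.4234, 0.3646, 0.1, 85.8) off [0.809, -0.264, -0.0] yaw 0.0 rows 2
(0.4234, 0.3646, 0.1, 85.8) off [0.809, -0.264, -0.0] yaw 0.0 rows 2
(0.4234, 0.3646, 0.1, 85.8) off [0.809, -0.264, -0.0] yaw 0.0 rows 2
(0.4234, 0.3646, 0.023, 85.8) off [0.0, -0.0, 0.77] yaw 0.0 rows 2
(0.4234, 0.3646, 0.1, 85.8) off [0.0, 0.0, -0.77] yaw 0.0 rows 2
```

{"method": "servo_tool", "body": {"rows": [{"offset":[0.365,-0.417,0.9],"yaw":-0.056,"claw":0.3},{"offset":[0.365,-0.417,0.9],"yaw":-0.056,"claw":0.3},{"offset":[0.365,-0.417,0.9],"yaw":-0.056,"claw":0.3},{"offset":[0.365,-0.417,0.9],"yaw":-0.056,"claw":0.3}]}}

```text
time: 4.0
ee_pos: [0.5096, 0.0372, 0.1152]
tcp_rot: [179.8, 0.0, 100.2]
wrist_force: [0.1, 0.5, -0.2]
opening: 0.0598
grasp_force: 0.0
```

```bash
python3 - <<'E'
from h import *
print(get_obs()["ee_pos"],get_obs()["tcp_rot"],get_obs()["opening"])
plan([(0.505,0.0343,.044,100.2),(0.505,0.0343,.1,100.2),(0.4234,.3646,.1,85.8),(0.4234,.3646,.033,85.8),(0.4234,.3646,.1,85.8)])
E
```

```text
[0.50955094 0.03723579 0.11515344] [1.79849074e+02 2.04009414e-02 1.00154530e+02] 0.05984325437732987
(0.505, 0.0343, 0.044, 100.2) off [-0.021, -0.052, 0.711] yaw -0.0003 rows 2
(0.505, 0.0343, 0.1, 100.2) off [-0.0, 0.0, -0.56] yaw 0.0 rows 1
(0.4234, 0.3646, 0.1, 85.8) off [0.849, -0.055, -0.0] yaw 0.08 rows 2
(0.4234, 0.3646, 0.1, 85.8) off [0.809, -0.264, -0.0] yaw 0.0 rows 2
(0.4234, 0.3646, 0.1, 85.8) off [0.809, -0.264, -0.0] yaw 0.0 rows 2
(0.4234, 0.3646, 0.1, 85.8) off [0.809, -0.264, -0.0] yaw 0.0 rows 2
(0.4234, 0.3646, 0.033, 85.8) off [0.0, -0.0, 0.67] yaw 0.0 rows 2
(0.4234, 0.3646, 0.1, 85.8) off [0.0, 0.0, -0.67] yaw 0.0 rows 2
```

{"method": "servo_tool", "body": {"rows": [{"offset":[-0.02,-0.052,0.35],"yaw":0,"claw":0.3},{"offset":[-0.02,-0.052,0.71],"yaw":0,"claw":0.3},{"offset":[-0.02,-0.052,0.71],"yaw":0,"claw":0.3},{"offset":[-0.02,-0.052,0.71],"yaw":0,"claw":0.3},{"offset":[-0.02,-0.052,0.71],"yaw":0,"claw":1},{"offset":[-0.02,-0.052,0.71],"yaw":0,"claw":1},{"offset":[-0.02,-0.052,0.71],"yaw":0,"claw":1},{"offset":[-0.02,-0.052,0.71],"yaw":0,"claw":1},{"offset":[-0.02,-0.052,0.71],"yaw":0,"claw":1}], "squeeze": 50}}

```text
time: 5.12
ee_pos: [0.5049, 0.0339, 0.0442]
tcp_rot: [179.8, 0.0, 100.1]
wrist_force: [-1.0, -0.2, 5.6]
opening: 0.0327
grasp_force: 50.3
```

{"method": "servo_tool", "body": {"rows": [{"offset":[0,0,-0.56],"yaw":0,"claw":1},{"offset":[0,0,-0.56],"yaw":0,"claw":1},{"offset":[0,0,-0.56],"yaw":0,"claw":1}]}}

```text
time: 5.5
ee_pos: [0.504, 0.0338, 0.0988]
tcp_rot: [179.9, 0.0, 100.1]
wrist_force: [-0.1, 0.4, -0.9]
opening: 0.0328
grasp_force: 50.2
```

{"method": "servo_tool", "body": {"rows": [{"offset":[0.849,-0.055,0],"yaw":0.08,"claw":1},{"offset":[0.849,-0.055,0],"yaw":0.08,"claw":1}]}}

```text
time: 5.75
ee_pos: [0.4824, 0.1176, 0.0972]
tcp_rot: [-179.9, 0.0, 85.5]
wrist_force: [0.2, -0.7, -0.9]
opening: 0.0332
grasp_force: 50.2
```

{"method": "servo_tool", "body": {"rows": [{"offset":[0.809,-0.264,0],"yaw":0,"claw":1},{"offset":[0.809,-0.264,0],"yaw":0,"claw":1}]}}

```text
time: 6.0
ee_pos: [0.4619, 0.2012, 0.0972]
tcp_rot: [-179.9, 0.0, 85.8]
wrist_force: [0.1, -0.1, -0.3]
opening: 0.0329
grasp_force: 50.2
```

{"method": "servo_tool", "body": {"rows": [{"offset":[0.809,-0.264,0],"yaw":0,"claw":1},{"offset":[0.809,-0.264,0],"yaw":0,"claw":1}]}}

```text
time: 6.25
ee_pos: [0.4416, 0.2839, 0.097]
tcp_rot: [-179.9, 0.0, 85.8]
wrist_force: [0.4, 0.2, -0.4]
opening: 0.033
grasp_force: 50.2
```

{"method": "servo_tool", "body": {"rows": [{"offset":[0.809,-0.264,0],"yaw":0,"claw":1},{"offset":[0.809,-0.264,0],"yaw":0,"claw":1},{"offset":[0.809,-0.264,0],"yaw":0,"claw":1},{"offset":[0.809,-0.264,0],"yaw":0,"claw":1}]}}

```text
time: 6.75
ee_pos: [0.4228, 0.3634, 0.0977]
tcp_rot: [-180.0, 0.1, 85.7]
wrist_force: [0.2, -1.1, -0.2]
opening: 0.0329
grasp_force: 50.2
```

{"method": "servo_tool", "body": {"rows": [{"offset":[0,0,0.4],"yaw":0,"claw":1},{"offset":[0,0,0.66],"yaw":0,"claw":1},{"offset":[0,0,0.66],"yaw":0,"claw":1},{"offset":[0,0,0.66],"yaw":0,"claw":1},{"offset":[0,0,0.66],"yaw":0,"claw":0.45},{"offset":[0,0,0.66],"yaw":0,"claw":0.45},{"offset":[0,0,0.66],"yaw":0,"claw":0.45},{"offset":[0,0,0.66],"yaw":0,"claw":0.45}]}}

```text
time: 7.75
ee_pos: [0.4227, 0.3644, 0.0324]
tcp_rot: [180.0, -0.0, 85.7]
wrist_force: [0.4, -0.5, -0.3]
opening: 0.047
grasp_force: 0.0
```

{"method": "servo_tool", "body": {"rows": [{"offset":[0,0,-0.8],"yaw":0,"claw":0.45},{"offset":[0,0,-0.8],"yaw":0,"claw":0.3},{"offset":[0,0,-0.8],"yaw":0,"claw":0.3},{"offset":[0,0,-0.8],"yaw":0,"claw":0.3}]}}

```text
time: 8.25
ee_pos: [0.4222, 0.364, 0.1107]
tcp_rot: [-179.9, 0.1, 85.7]
wrist_force: [0.4, -0.1, -0.8]
opening: 0.0597
grasp_force: 0.0
```

```bash
python3 - <<'E'
from h import *
o=get_obs();print(o["ee_pos"],o["tcp_rot"],o["time"]); snap("wrist","w3"); 
plan([(0.603,0.0368,.1,110.8),(0.603,0.0368,.046,110.8),(0.603,0.0368,.1,110.8),(0.4204,.3247,.1,85.8),(0.4204,.3247,.035,85.8)])
E
```

```text
[0.42224294 0.36399072 0.11066388] [-1.79918511e+02  8.50980963e-02  8.56881249e+01] 8.25
(0.603, 0.0368, 0.1, 110.8) off [-0.781, 0.512, 0.027] yaw -0.1395 rows 3
(0.603, 0.0368, 0.1, 110.8) off [-0.925, 0.132, 0.026] yaw 0.0 rows 2
(0.603, 0.0368, 0.1, 110.8) off [-0.925, 0.132, 0.026] yaw 0.0 rows 2
(0.603, 0.0368, 0.1, 110.8) off [-0.925, 0.132, 0.026] yaw 0.0 rows 2
(0.603, 0.0368, 0.046, 110.8) off [-0.0, -0.0, 0.54] yaw 0.0 rows 1
(0.603, 0.0368, 0.1, 110.8) off [0.0, 0.0, -0.54] yaw 0.0 rows 1
(0.4204, 0.3247, 0.1, 85.8) off [0.835, -0.171, -0.0] yaw 0.1389 rows 3
(0.4204, 0.3247, 0.1, 85.8) off [0.684, -0.508, -0.0] yaw 0.0 rows 2
(0.4204, 0.3247, 0.1, 85.8) off [0.684, -0.508, -0.0] yaw 0.0 rows 2
(0.4204, 0.3247, 0.1, 85.8) off [0.684, -0.508, -0.0] yaw 0.0 rows 2
(0.4204, 0.3247, 0.035, 85.8) off [0.0, -0.0, 0.65] yaw 0.0 rows 2
```

{"method": "servo_tool", "body": {"rows": [{"offset":[-0.781,0.512,0],"yaw":-0.14,"claw":0.3},{"offset":[-0.781,0.512,0],"yaw":-0.14,"claw":0.3},{"offset":[-0.781,0.512,0],"yaw":-0.14,"claw":0.3}]}}

```text
time: 8.68
ee_pos: [0.4683, 0.2803, 0.1106]
tcp_rot: [-179.9, 0.0, 111.0]
wrist_force: [0.9, 0.7, 0.1]
opening: 0.0598
grasp_force: 0.0
```

{"method": "servo_tool", "body": {"rows": [{"offset":[-0.925,0.132,0],"yaw":0,"claw":0.3},{"offset":[-0.925,0.132,0],"yaw":0,"claw":0.3}]}}

```text
time: 8.93
ee_pos: [0.5133, 0.1989, 0.1106]
tcp_rot: [-179.9, 0.0, 110.8]
wrist_force: [-0.7, 0.1, -0.1]
opening: 0.0599
grasp_force: 0.0
```

{"method": "servo_tool", "body": {"rows": [{"offset":[-0.925,0.132,0],"yaw":0,"claw":0.3},{"offset":[-0.925,0.132,0],"yaw":0,"claw":0.3}]}}

```text
time: 9.18
ee_pos: [0.5588, 0.1167, 0.1105]
tcp_rot: [-179.9, -0.0, 110.8]
wrist_force: [-0.4, -0.1, 1.1]
opening: 0.06
grasp_force: 0.0
```

{"method": "servo_tool", "body": {"rows": [{"offset":[-0.925,0.132,0],"yaw":0,"claw":0.3},{"offset":[-0.925,0.132,0],"yaw":0,"claw":0.3},{"offset":[-0.925,0.132,0],"yaw":0,"claw":0.3},{"offset":[-0.925,0.132,0],"yaw":0,"claw":0.3}]}}

```text
time: 9.68
ee_pos: [0.6031, 0.0378, 0.1111]
tcp_rot: [-179.9, -0.0, 110.9]
wrist_force: [0.0, -0.5, 0.4]
opening: 0.0597
grasp_force: 0.0
```

```bash
cat >> h.py <<'E'
def chk(tag,x,y,z,r=.035,tol=.005):
    """re-measure the top face of the thing near (x,y) with top at about z"""
    p,d,T=snap("wrist",tag); C=cloud("wrist",d,T)
    m=(abs(C[...,2]-z)<tol)&(np.hypot(C[...,0]-x,C[...,1]-y)<r)
    m=cv2.morphologyEx(m.astype(np.uint8),2,np.ones((3,3)))
    q=rectw("wrist",m,np.median(C[...,2][m>0]),T); print(tag,q[0].round(4),q[1],round(q[2],1),"z",np.median(C[...,2][m>0]).round(4)); return q
E
python3 - <<'E'
from h import *
print(get_obs()["ee_pos"])
chk("relay1",.603,.0368,.043); chk("tin1",.608,-.044,.041); chk("reel1",.511,-.0515,.043)
plan([(0.603,0.0368,.046,110.8)])
E
```

```text
[0.60312232 0.03783858 0.11107241]
relay1 [0.6031 0.0376] (27.3, 20.9) 21.0 z 0.0442
tin1 [ 0.608  -0.0432] (36.5, 32.2) -69.7 z 0.0422
reel1 [ 0.5107 -0.0482] (37.8, 32.0) 23.5 z 0.0443
(0.603, 0.0368, 0.046, 110.8) off [-0.014, -0.009, 0.66] yaw 0.0009 rows 2
```

{"method": "servo_tool", "body": {"rows": [{"offset":[-0.01,-0.005,0.4],"yaw":0,"claw":0.3},{"offset":[-0.01,-0.005,0.65],"yaw":0,"claw":0.3},{"offset":[-0.01,-0.005,0.65],"yaw":0,"claw":0.3},{"offset":[-0.01,-0.005,0.65],"yaw":0,"claw":1},{"offset":[-0.01,-0.005,0.65],"yaw":0,"claw":1},{"offset":[-0.01,-0.005,0.65],"yaw":0,"claw":1},{"offset":[-0.01,-0.005,0.65],"yaw":0,"claw":1},{"offset":[-0.01,-0.005,0.65],"yaw":0,"claw":1}], "squeeze": 50}}

```text
time: 10.82
ee_pos: [0.6047, 0.0366, 0.0492]
tcp_rot: [179.8, 0.0, 110.9]
wrist_force: [-1.3, 0.7, 7.1]
opening: 0.0269
grasp_force: 50.0
```

{"method": "servo_tool", "body": {"rows": [{"offset":[0,0,-0.65],"yaw":0,"claw":1},{"offset":[0,0,-0.65],"yaw":0,"claw":1},{"offset":[0,0,-0.65],"yaw":0,"claw":1}]}}

```text
time: 11.2
ee_pos: [0.6041, 0.0364, 0.113]
tcp_rot: [179.9, 0.0, 110.9]
wrist_force: [-0.9, 0.2, -0.2]
opening: 0.0269
grasp_force: 49.5
```

{"method": "servo_tool", "body": {"rows": [{"offset":[0.835,-0.171,0],"yaw":0.139,"claw":1},{"offset":[0.835,-0.171,0],"yaw":0.139,"claw":1},{"offset":[0.835,-0.171,0],"yaw":0.139,"claw":1}]}}

```text
time: 11.58
ee_pos: [0.5565, 0.1097, 0.111]
tcp_rot: [-179.9, 0.0, 85.8]
wrist_force: [0.3, 0.3, -0.6]
opening: 0.0272
grasp_force: 49.6
```

{"method": "servo_tool", "body": {"rows": [{"offset":[0.684,-0.508,0],"yaw":0,"claw":1},{"offset":[0.684,-0.508,0],"yaw":0,"claw":1}]}}

```text
time: 11.82
ee_pos: [0.5104, 0.1816, 0.1109]
tcp_rot: [-179.9, 0.0, 85.9]
wrist_force: [0.1, -0.4, -0.7]
opening: 0.0268
grasp_force: 49.6
```

{"method": "servo_tool", "body": {"rows": [{"offset":[0.684,-0.508,0],"yaw":0,"claw":1},{"offset":[0.684,-0.508,0],"yaw":0,"claw":1}]}}

```text
time: 12.08
ee_pos: [0.4644, 0.2537, 0.1109]
tcp_rot: [-179.9, 0.0, 86.0]
wrist_force: [0.0, -0.5, -0.1]
opening: 0.0267
grasp_force: 49.6
```

{"method": "servo_tool", "body": {"rows": [{"offset":[0.684,-0.508,0],"yaw":0,"claw":1},{"offset":[0.684,-0.508,0],"yaw":0,"claw":1},{"offset":[0.684,-0.508,0],"yaw":0,"claw":1},{"offset":[0.684,-0.508,0],"yaw":0,"claw":1}]}}

```text
time: 12.58
ee_pos: [0.4208, 0.3233, 0.1115]
tcp_rot: [-180.0, 0.1, 85.9]
wrist_force: [0.1, -1.1, -0.7]
opening: 0.0266
grasp_force: 49.6
```

```bash
python3 - <<'E'
from h import *
o=get_obs();print(o["ee_pos"],o["tcp_rot"],o["time"],o["opening"],o["grasp_force"])
plan([(0.4204,.3247,.035,85.8)])
E
```

```text
[0.42076447 0.3233434  0.11150482] [-1.79954214e+02  5.79133837e-02  8.58593283e+01] 12.575 0.026556880527710856 49.59922671318054
(0.4204, 0.3247, 0.035, 85.8) off [0.014, -0.004, 0.765] yaw 0.0003 rows 2
```

{"method": "servo_tool", "body": {"rows": [{"offset":[0.014,0,0.4],"yaw":0,"claw":1},{"offset":[0.014,0,0.74],"yaw":0,"claw":1},{"offset":[0.014,0,0.74],"yaw":0,"claw":1},{"offset":[0.014,0,0.74],"yaw":0,"claw":1},{"offset":[0.014,0,0.74],"yaw":0,"claw":0.5},{"offset":[0.014,0,0.74],"yaw":0,"claw":0.5},{"offset":[0.014,0,0.74],"yaw":0,"claw":0.5},{"offset":[0.014,0,0.74],"yaw":0,"claw":0.5}]}}

```text
time: 13.58
ee_pos: [0.4209, 0.3254, 0.0384]
tcp_rot: [180.0, -0.0, 85.9]
wrist_force: [-0.3, -0.4, -0.4]
opening: 0.0427
grasp_force: 0.0
```

{"method": "servo_tool", "body": {"rows": [{"offset":[0,0,-0.8],"yaw":0,"claw":0.5},{"offset":[0,0,-0.8],"yaw":0,"claw":0.3},{"offset":[0,0,-0.8],"yaw":0,"claw":0.3},{"offset":[0,0,-0.8],"yaw":0,"claw":0.3}]}}

```text
time: 14.08
ee_pos: [0.4204, 0.325, 0.1167]
tcp_rot: [-179.9, 0.1, 85.9]
wrist_force: [0.3, -0.2, -0.0]
opening: 0.0596
grasp_force: 0.0
```

```bash
python3 - <<'E'
from h import *
o=get_obs();print(o["ee_pos"],o["tcp_rot"],o["time"])
plan([(.511,-.051,.115,90),(.511,-.051,.046,90)])
E
```

```text
[0.42040391 0.32499563 0.1167106 ] [-1.79916964e+02  7.54198804e-02  8.58632064e+01] 14.075
(0.511, -0.051, 0.115, 90) off [-0.921, 0.294, 0.005] yaw -0.023 rows 2
(0.511, -0.051, 0.115, 90) off [-0.94, 0.226, 0.004] yaw 0.0 rows 2
(0.511, -0.051, 0.115, 90) off [-0.94, 0.226, 0.004] yaw 0.0 rows 2
(0.511, -0.051, 0.115, 90) off [-0.94, 0.226, 0.004] yaw 0.0 rows 2
(0.511, -0.051, 0.046, 90) off [-0.0, -0.0, 0.69] yaw 0.0 rows 2
```

{"method": "servo_tool", "body": {"rows": [{"offset":[-0.921,0.294,0],"yaw":-0.023,"claw":0.2},{"offset":[-0.921,0.294,0],"yaw":-0.023,"claw":0.2}]}}

```text
time: 14.32
ee_pos: [0.4429, 0.2294, 0.1163]
tcp_rot: [-179.8, 0.1, 90.1]
wrist_force: [-0.4, 0.7, 0.8]
opening: 0.0683
grasp_force: 0.0
```

{"method": "servo_tool", "body": {"rows": [{"offset":[-0.94,0.226,0],"yaw":0,"claw":0.2},{"offset":[-0.94,0.226,0],"yaw":0,"claw":0.2}]}}

```text
time: 14.58
ee_pos: [0.4656, 0.135, 0.1165]
tcp_rot: [-179.9, 0.1, 89.9]
wrist_force: [0.8, 0.9, 0.4]
opening: 0.0684
grasp_force: 0.0
```

{"method": "servo_tool", "body": {"rows": [{"offset":[-0.94,0.226,0],"yaw":0,"claw":0.2},{"offset":[-0.94,0.226,0],"yaw":0,"claw":0.2}]}}

```text
time: 14.82
ee_pos: [0.4882, 0.041, 0.1165]
tcp_rot: [-179.9, 0.0, 89.9]
wrist_force: [0.4, 0.4, -0.4]
opening: 0.0682
grasp_force: 0.0
```

{"method": "servo_tool", "body": {"rows": [{"offset":[-0.94,0.226,0],"yaw":0,"claw":0.2},{"offset":[-0.94,0.226,0],"yaw":0,"claw":0.2},{"offset":[-0.94,0.226,0],"yaw":0,"claw":0.2},{"offset":[-0.94,0.226,0],"yaw":0,"claw":0.2}]}}

```text
time: 15.32
ee_pos: [0.5107, -0.0503, 0.117]
tcp_rot: [-179.9, -0.0, 90.0]
wrist_force: [-0.2, 1.0, -0.2]
opening: 0.0685
grasp_force: 0.0
```

```bash
python3 - <<'E'
from h import *
print(get_obs()["ee_pos"])
q=chk("reel2",.511,-.0505,.043)[0]; chk("tin2",.608,-.044,.041)
plan([(q[0],q[1],.046,90),(q[0],q[1],.112,90),(0.4175,.2849,.112,85.8),(0.4175,.2849,.036,85.8)])
E
```

```text
[ 0.51071481 -0.05030078  0.11702841]
reel2 [ 0.5111 -0.0517] (35.6, 35.5) -89.9 z 0.0443
tin2 [ 0.6074 -0.0443] (35.0, 32.5) -41.8 z 0.0421
(np.float64(0.5111112670898438), np.float64(-0.051685379028320315), 0.046, 90) off [-0.02, 0.002, 0.716] yaw 0.0004 rows 2
(np.float64(0.5111112670898438), np.float64(-0.051685379028320315), 0.112, 90) off [0.0, 0.0, -0.66] yaw 0.0 rows 2
(0.4175, 0.2849, 0.112, 85.8) off [0.841, -0.234, -0.0] yaw 0.0233 rows 2
(0.4175, 0.2849, 0.112, 85.8) off [0.822, -0.295, -0.0] yaw 0.0 rows 2
(0.4175, 0.2849, 0.112, 85.8) off [0.822, -0.295, -0.0] yaw 0.0 rows 2
(0.4175, 0.2849, 0.112, 85.8) off [0.822, -0.295, -0.0] yaw 0.0 rows 2
(0.4175, 0.2849, 0.036, 85.8) off [0.0, -0.0, 0.76] yaw 0.0 rows 2
```

{"method": "servo_tool", "body": {"rows": [{"offset":[-0.015,0,0.4],"yaw":0,"claw":0.2},{"offset":[-0.015,0,0.71],"yaw":0,"claw":0.2},{"offset":[-0.015,0,0.71],"yaw":0,"claw":0.2},{"offset":[-0.015,0,0.71],"yaw":0,"claw":1},{"offset":[-0.015,0,0.71],"yaw":0,"claw":1},{"offset":[-0.015,0,0.71],"yaw":0,"claw":1},{"offset":[-0.015,0,0.71],"yaw":0,"claw":1},{"offset":[-0.015,0,0.71],"yaw":0,"claw":1}], "squeeze": 50}}

```text
time: 16.42
ee_pos: [0.5124, -0.052, 0.0494]
tcp_rot: [179.8, -0.0, 90.0]
wrist_force: [-1.4, 1.2, 5.9]
opening: 0.0324
grasp_force: 49.0
```

{"method": "servo_tool", "body": {"rows": [{"offset":[0,0,-0.66],"yaw":0,"claw":1},{"offset":[0,0,-0.66],"yaw":0,"claw":1},{"offset":[0,0,-0.66],"yaw":0,"claw":1}]}}

```text
time: 16.8
ee_pos: [0.5119, -0.0521, 0.1142]
tcp_rot: [179.9, 0.0, 90.0]
wrist_force: [0.0, 0.1, -1.2]
opening: 0.0324
grasp_force: 49.8
```

{"method": "servo_tool", "body": {"rows": [{"offset":[0.841,-0.234,0],"yaw":0.023,"claw":1},{"offset":[0.841,-0.234,0],"yaw":0.023,"claw":1}]}}

```text
time: 17.05
ee_pos: [0.4866, 0.0336, 0.112]
tcp_rot: [-179.9, -0.0, 85.8]
wrist_force: [0.1, 0.3, -0.3]
opening: 0.0323
grasp_force: 49.8
```

{"method": "servo_tool", "body": {"rows": [{"offset":[0.822,-0.295,0],"yaw":0,"claw":1},{"offset":[0.822,-0.295,0],"yaw":0,"claw":1}]}}

```text
time: 17.3
ee_pos: [0.463, 0.1181, 0.1121]
tcp_rot: [-179.9, 0.0, 86.0]
wrist_force: [0.1, 0.4, -1.3]
opening: 0.0325
grasp_force: 49.8
```

{"method": "servo_tool", "body": {"rows": [{"offset":[0.822,-0.295,0],"yaw":0,"claw":1},{"offset":[0.822,-0.295,0],"yaw":0,"claw":1}]}}

```text
time: 17.55
ee_pos: [0.4395, 0.2022, 0.1121]
tcp_rot: [-179.9, 0.0, 86.0]
wrist_force: [0.5, -0.7, -1.1]
opening: 0.0322
grasp_force: 49.8
```

{"method": "servo_tool", "body": {"rows": [{"offset":[0.822,-0.295,0],"yaw":0,"claw":1},{"offset":[0.822,-0.295,0],"yaw":0,"claw":1},{"offset":[0.822,-0.295,0],"yaw":0,"claw":1},{"offset":[0.822,-0.295,0],"yaw":0,"claw":1}]}}

```text
time: 18.05
ee_pos: [0.4173, 0.2836, 0.1125]
tcp_rot: [-179.9, 0.1, 85.9]
wrist_force: [-0.2, 0.3, -0.7]
opening: 0.0323
grasp_force: 49.8
```

{"method": "servo_tool", "body": {"rows": [{"offset":[0,0,0.4],"yaw":0,"claw":1},{"offset":[0,0,0.73],"yaw":0,"claw":1},{"offset":[0,0,0.73],"yaw":0,"claw":1},{"offset":[0,0,0.73],"yaw":0,"claw":1},{"offset":[0,0,0.73],"yaw":0,"claw":0.45},{"offset":[0,0,0.73],"yaw":0,"claw":0.45},{"offset":[0,0,0.73],"yaw":0,"claw":0.45},{"offset":[0,0,0.73],"yaw":0,"claw":0.45}]}}

```text
time: 19.05
ee_pos: [0.4176, 0.2844, 0.0405]
tcp_rot: [180.0, -0.0, 85.9]
wrist_force: [0.6, -0.4, -0.3]
opening: 0.0467
grasp_force: 0.0
```

{"method": "servo_tool", "body": {"rows": [{"offset":[0,0,-0.8],"yaw":0,"claw":0.45},{"offset":[0,0,-0.8],"yaw":0,"claw":0.2},{"offset":[0,0,-0.8],"yaw":0,"claw":0.2},{"offset":[0,0,-0.8],"yaw":0,"claw":0.2}]}}

```text
time: 19.55
ee_pos: [0.417, 0.284, 0.1187]
tcp_rot: [-179.9, 0.1, 85.9]
wrist_force: [-0.5, 0.2, -0.2]
opening: 0.0683
grasp_force: 0.0
```

```bash
python3 - <<'E'
from h import *
o=get_obs();print(o["ee_pos"],o["tcp_rot"],o["time"])
snap("wrist","w4")
plan([(.608,-.044,.115,94),(.608,-.044,.046,94)])
E
```

```text
[0.41698806 0.28401279 0.11872492] [-1.79910256e+02  6.95584173e-02  8.58700952e+01] 19.55
(0.608, -0.044, 0.115, 94) off [-0.783, 0.536, 0.009] yaw -0.0452 rows 2
(0.608, -0.044, 0.115, 94) off [-0.851, 0.42, 0.009] yaw 0.0 rows 2
(0.608, -0.044, 0.115, 94) off [-0.851, 0.42, 0.009] yaw 0.0 rows 2
(0.608, -0.044, 0.115, 94) off [-0.851, 0.42, 0.009] yaw 0.0 rows 2
(0.608, -0.044, 0.046, 94) off [0.0, -0.0, 0.69] yaw 0.0 rows 2
```

View pics/w4.png

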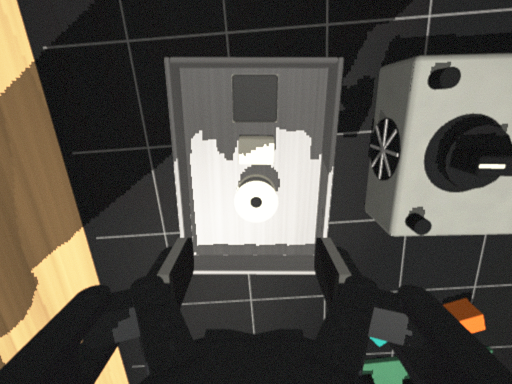

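The tray now holds the pillbox (255,98), the relay (257,148) and the reel (257,200), all standing. The tin is next.

{"method": "servo_tool", "body": {"rows": [{"offset":[-0.783,0.536,0],"yaw":-0.045,"claw":0.2},{"offset":[-0.783,0.536,0],"yaw":-0.045,"claw":0.2}]}}

```text
time: 19.85
ee_pos: [0.4653, 0.2007, 0.1187]
tcp_rot: [-179.9, 0.1, 94.1]
wrist_force: [1.2, 0.3, 0.2]
opening: 0.068
grasp_force: 0.0
```

{"method": "servo_tool", "body": {"rows": [{"offset":[-0.851,0.42,0],"yaw":0,"claw":0.2},{"offset":[-0.851,0.42,0],"yaw":0,"claw":0.2}]}}

```text
time: 20.1
ee_pos: [0.5134, 0.118, 0.1187]
tcp_rot: [-179.9, 0.0, 93.9]
wrist_force: [-0.5, 0.2, 0.1]
opening: 0.0683
grasp_force: 0.0
```

{"method": "servo_tool", "body": {"rows": [{"offset":[-0.851,0.42,0],"yaw":0,"claw":0.2},{"offset":[-0.851,0.42,0],"yaw":0,"claw":0.2}]}}

```text
time: 20.35
ee_pos: [0.5611, 0.036, 0.1185]
tcp_rot: [-179.9, 0.0, 93.9]
wrist_force: [-0.8, 0.9, -0.0]
opening: 0.0684
grasp_force: 0.0
```

{"method": "servo_tool", "body": {"rows": [{"offset":[-0.851,0.42,0],"yaw":0,"claw":0.2},{"offset":[-0.851,0.42,0],"yaw":0,"claw":0.2},{"offset":[-0.851,0.42,0],"yaw":0,"claw":0.2},{"offset":[-0.851,0.42,0],"yaw":0,"claw":0.2}]}}

```text
time: 20.85
ee_pos: [0.6079, -0.0432, 0.119]
tcp_rot: [-179.9, -0.0, 94.0]
wrist_force: [0.1, 0.1, 0.3]
opening: 0.0681
grasp_force: 0.0
```

```bash
python3 - <<'E'
from h import *
print(get_obs()["ee_pos"])
q=chk("tin3",.608,-.044,.041)[0]
plan([(q[0],q[1],.046,94),(q[0],q[1],.112,94),(0.4146,.2450,.112,85.8),(0.4146,.2450,.038,85.8)])
E
```

```text
[ 0.60792719 -0.04322842  0.11904985]
tin3 [ 0.6086 -0.0441] (33.6, 32.2) -85.9 z 0.0423
(np.float64(0.6086466064453125), np.float64(-0.04411698913574219), 0.046, 94) off [-0.013, 0.007, 0.735] yaw 0.0 rows 2
(np.float64(0.6086466064453125), np.float64(-0.04411698913574219), 0.112, 94) off [0.0, 0.0, -0.66] yaw 0.0 rows 2
(0.4146, 0.245, 0.112, 85.8) off [0.755, -0.434, -0.0] yaw 0.0456 rows 2
(0.4146, 0.245, 0.112, 85.8) off [0.685, -0.537, -0.0] yaw 0.0 rows 2
(0.4146, 0.245, 0.112, 85.8) off [0.685, -0.537, -0.0] yaw 0.0 rows 2
(0.4146, 0.245, 0.112, 85.8) off [0.685, -0.537, -0.0] yaw 0.0 rows 2
(0.4146, 0.245, 0.038, 85.8) off [0.0, -0.0, 0.74] yaw 0.0 rows 2
```

{"method": "servo_tool", "body": {"rows": [{"offset":[-0.01,0.004,0.4],"yaw":0,"claw":0.2},{"offset":[-0.01,0.004,0.73],"yaw":0,"claw":0.2},{"offset":[-0.01,0.004,0.73],"yaw":0,"claw":0.2},{"offset":[-0.01,0.004,0.73],"yaw":0,"claw":1},{"offset":[-0.01,0.004,0.73],"yaw":0,"claw":1},{"offset":[-0.01,0.004,0.73],"yaw":0,"claw":1},{"offset":[-0.01,0.004,0.73],"yaw":0,"claw":1},{"offset":[-0.01,0.004,0.73],"yaw":0,"claw":1}], "squeeze": 50}}

```text
time: 21.9
ee_pos: [0.6101, -0.0444, 0.0496]
tcp_rot: [179.8, -0.0, 94.0]
wrist_force: [-0.5, 1.9, 5.4]
opening: 0.0307
grasp_force: 48.9
```

{"method": "servo_tool", "body": {"rows": [{"offset":[0,0,-0.66],"yaw":0,"claw":1},{"offset":[0,0,-0.66],"yaw":0,"claw":1},{"offset":[0,0,-0.66],"yaw":0,"claw":1}]}}

```text
time: 22.28
ee_pos: [0.6097, -0.0446, 0.1146]
tcp_rot: [179.9, 0.0, 94.0]
wrist_force: [-0.9, -0.7, -1.1]
opening: 0.0309
grasp_force: 49.6
```

{"method": "servo_tool", "body": {"rows": [{"offset":[0.755,-0.434,0],"yaw":0.0456,"claw":1},{"offset":[0.755,-0.434,0],"yaw":0.0456,"claw":1}]}}

```text
time: 22.52
ee_pos: [0.5588, 0.0293, 0.1121]
tcp_rot: [-179.9, -0.0, 85.7]
wrist_force: [0.9, 0.6, -0.6]
opening: 0.0309
grasp_force: 49.8
```

{"method": "servo_tool", "body": {"rows": [{"offset":[0.685,-0.537,0],"yaw":0,"claw":1},{"offset":[0.685,-0.537,0],"yaw":0,"claw":1}]}}

```text
time: 22.78
ee_pos: [0.5104, 0.1017, 0.1126]
tcp_rot: [-179.9, 0.0, 85.9]
wrist_force: [-0.2, -0.2, -0.7]
opening: 0.0309
grasp_force: 49.8
```

{"method": "servo_tool", "body": {"rows": [{"offset":[0.685,-0.537,0],"yaw":0,"claw":1},{"offset":[0.685,-0.537,0],"yaw":0,"claw":1}]}}

```text
time: 23.02
ee_pos: [0.4619, 0.174, 0.1127]
tcp_rot: [-180.0, 0.0, 86.0]
wrist_force: [0.3, -0.3, -0.6]
opening: 0.0309
grasp_force: 49.9
```

{"method": "servo_tool", "body": {"rows": [{"offset":[0.685,-0.537,0],"yaw":0,"claw":1},{"offset":[0.685,-0.537,0],"yaw":0,"claw":1},{"offset":[0.685,-0.537,0],"yaw":0,"claw":1},{"offset":[0.685,-0.537,0],"yaw":0,"claw":1}]}}

```text
time: 23.52
ee_pos: [0.4154, 0.2442, 0.1129]
tcp_rot: [-180.0, 0.0, 85.8]
wrist_force: [-0.2, 0.2, -0.4]
opening: 0.0306
grasp_force: 49.9
```

{"method": "servo_tool", "body": {"rows": [{"offset":[0,0,0.4],"yaw":0,"claw":1},{"offset":[0,0,0.73],"yaw":0,"claw":1},{"offset":[0,0,0.73],"yaw":0,"claw":1},{"offset":[0,0,0.73],"yaw":0,"claw":1},{"offset":[0,0,0.73],"yaw":0,"claw":0.45},{"offset":[0,0,0.73],"yaw":0,"claw":0.45},{"offset":[0,0,0.73],"yaw":0,"claw":0.45},{"offset":[0,0,0.73],"yaw":0,"claw":0.45}]}}

```text
time: 24.52
ee_pos: [0.4152, 0.2447, 0.0405]
tcp_rot: [180.0, -0.0, 85.8]
wrist_force: [-0.6, 0.1, -0.1]
opening: 0.0472
grasp_force: 0.0
```

{"method": "servo_tool", "body": {"rows": [{"offset":[0,0,-0.9],"yaw":0,"claw":0.45},{"offset":[0,0,-0.9],"yaw":0,"claw":0},{"offset":[0,0,-0.9],"yaw":0,"claw":0},{"offset":[0,0,-0.9],"yaw":0,"claw":0}]}}

```text
time: 25.02
ee_pos: [0.4149, 0.2444, 0.1295]
tcp_rot: [-180.0, 0.0, 85.8]
wrist_force: [-0.2, 0.1, -0.7]
opening: 0.0857
grasp_force: 0.0
```

```bash
python3 - <<'E'
from h import *
o=get_obs();print(o["ee_pos"],o["tcp_rot"],o["time"])
plan([(.55,.02,.2,94),(.46,-.26,.2,90)])
E
```

```text
[0.41487469 0.24444657 0.12945794] [-1.79954139e+02  2.95927414e-02  8.57569480e+01] 25.025
(0.55, 0.02, 0.2, 94) off [-0.713, 0.504, -0.235] yaw -0.0458 rows 2
(0.55, 0.02, 0.2, 94) off [-0.778, 0.397, -0.235] yaw 0.0 rows 2
(0.55, 0.02, 0.2, 94) off [-0.778, 0.397, -0.235] yaw 0.0 rows 2
(0.46, -0.26, 0.2, 90) off [-0.91, -0.364, -0.0] yaw 0.0222 rows 2
(0.46, -0.26, 0.2, 90) off [-0.933, -0.3, -0.0] yaw 0.0 rows 2
(0.46, -0.26, 0.2, 90) off [-0.933, -0.3, -0.0] yaw 0.0 rows 2
```

{"method": "servo_tool", "body": {"rows": [{"offset":[-0.713,0.504,-0.235],"yaw":-0.046,"claw":0},{"offset":[-0.713,0.504,-0.235],"yaw":-0.046,"claw":0}]}}

```text
time: 25.28
ee_pos: [0.4605, 0.1682, 0.153]
tcp_rot: [-179.9, 0.0, 94.2]
wrist_force: [1.6, 0.4, -0.5]
opening: 0.0855
grasp_force: 0.0
```

{"method": "servo_tool", "body": {"rows": [{"offset":[-0.778,0.397,-0.235],"yaw":0,"claw":0},{"offset":[-0.778,0.397,-0.235],"yaw":0,"claw":0}]}}

```text
time: 25.52
ee_pos: [0.5059, 0.0928, 0.1764]
tcp_rot: [-179.9, 0.0, 93.9]
wrist_force: [-0.3, 0.5, -0.1]
opening: 0.0854
grasp_force: 0.0
```

{"method": "servo_tool", "body": {"rows": [{"offset":[-0.778,0.397,-0.235],"yaw":0,"claw":0},{"offset":[-0.778,0.397,-0.235],"yaw":0,"claw":0},{"offset":[-0.778,0.397,-0.235],"yaw":0,"claw":0},{"offset":[-0.778,0.397,-0.235],"yaw":0,"claw":0},{"offset":[-0.778,0.397,-0.235],"yaw":0,"claw":0}]}}

```text
time: 26.15
ee_pos: [0.5497, 0.021, 0.2001]
tcp_rot: [-179.9, -0.0, 94.1]
wrist_force: [0.6, -0.2, -0.0]
opening: 0.0855
grasp_force: 0.0
```

```bash
python3 - <<'E'
from h import *
o=get_obs();print(o["ee_pos"],o["tcp_rot"],o["time"])
p,d,T=snap("wrist","w5"); H=hsv(p); C=cloud("wrist",d,T)
print("med qd",np.abs(o["qd"]).max())
B=np.array([.5556,-.0076]); a=np.radians(4.25); 
for sx in(-1,1):
  for sy in(-1,1):
    c=B+np.array([[np.cos(a),-np.sin(a)],[np.sin(a),np.cos(a)]])@[.05*sx,.0425*sy]
    near=(np.abs(C[...,0]-c[0])<.048)&(np.abs(C[...,1]-c[1])<.04)
    m=near&(C[...,2]>.0145)&(C[...,2]<.028)
    z=np.median(C[...,2][m]); mc=near&(H[...,2]<70)&(H[...,1]<90)
    print(sx,sy,"pred",c.round(4),"z",z.round(4),"depth",[x if not isinstance(x,np.ndarray) else x.round(4) for x in rectw("wrist",cv2.morphologyEx(m.astype(np.uint8),2,np.ones((3,3))),.019,T)[:3]],"col",[x if not isinstance(x,np.ndarray) else x.round(4) for x in rectw("wrist",cv2.morphologyEx(mc.astype(np.uint8),2,np.ones((3,3))),.019,T)[:3]])
plan([(.42,-.3,.2,90)])
E
```

```text
[0.54967934 0.02099042 0.20010164] [-1.79933233e+02 -8.20291993e-03  9.41023098e+01] 26.15
med qd 0.36984967993236917
-1 -1 pred [ 0.5089 -0.0537] z 0.0204 depth [array([ 0.5086, -0.0536]), (34.4, 25.7), 4.17718505859375] col [array([ 0.5096, -0.0393]), (30.4, 5.3), 4.176153182983398]
-1 1 pred [0.5026 0.0311] z 0.0205 depth [array([0.5023, 0.0305]), (70.5, 49.5), 4.151860237121582] col [array([ 0.3744, -0.1987]), (386.4, 235.7), 4.247074604034424]
1 -1 pred [ 0.6086 -0.0463] z 0.0205 depth [array([ 0.6084, -0.0465]), (60.6, 39.2), 4.185791969299316] col [array([ 0.6199, -0.0247]), (30.3, 5.2), 4.174437046051025]
1 1 pred [0.6023 0.0385] z 0.0203 depth [array([0.6023, 0.0383]), (58.3, 21.8), 4.16111946105957] col [array([ 0.7689, -0.1696]), (368.2, 235.4), 4.247071743011475]
(0.42, -0.3, 0.2, 90) off [-0.777, -0.381, 0.001] yaw 0.0228 rows 2
(0.42, -0.3, 0.2, 90) off [-0.802, -0.324, 0.001] yaw 0.0 rows 2
(0.42, -0.3, 0.2, 90) off [-0.802, -0.324, 0.001] yaw 0.0 rows 2
(0.42, -0.3, 0.2, 90) off [-0.802, -0.324, 0.001] yaw 0.0 rows 2
```

View pics/w5.png

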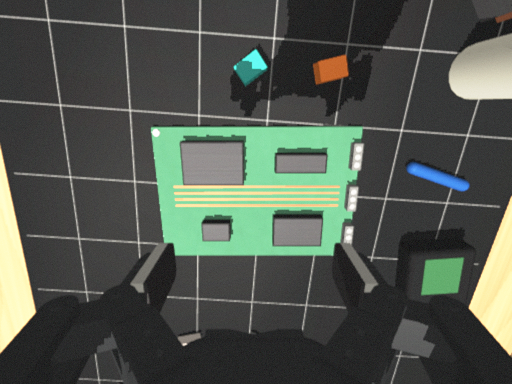

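The board is clear: large module (213,163), long module (301,162), smallest (216,231), middle (297,229). The measured sizes match the text, with yaw 4.2°.

{"method": "servo_tool", "body": {"rows": [{"offset":[-0.777,-0.381,0],"yaw":0.023,"claw":0},{"offset":[-0.777,-0.381,0],"yaw":0.023,"claw":0}]}}

```text
time: 26.45
ee_pos: [0.5167, -0.0609, 0.2008]
tcp_rot: [-180.0, 0.0, 89.9]
wrist_force: [-0.4, 1.5, -0.0]
opening: 0.0856
grasp_force: 0.0
```

{"method": "servo_tool", "body": {"rows": [{"offset":[-0.802,-0.324,0],"yaw":0,"claw":0},{"offset":[-0.802,-0.324,0],"yaw":0,"claw":0}]}}

```text
time: 26.7
ee_pos: [0.484, -0.1415, 0.2009]
tcp_rot: [180.0, 0.0, 89.9]
wrist_force: [0.1, 0.1, -0.0]
opening: 0.0854
grasp_force: 0.0
```

{"method": "servo_tool", "body": {"rows": [{"offset":[-0.802,-0.324,0],"yaw":0,"claw":0},{"offset":[-0.802,-0.324,0],"yaw":0,"claw":0}]}}

```text
time: 26.95
ee_pos: [0.4516, -0.2217, 0.2008]
tcp_rot: [180.0, 0.0, 89.8]
wrist_force: [0.3, 0.9, -0.0]
opening: 0.0854
grasp_force: 0.0
```

{"method": "servo_tool", "body": {"rows": [{"offset":[-0.802,-0.324,0],"yaw":0,"claw":0},{"offset":[-0.802,-0.324,0],"yaw":0,"claw":0},{"offset":[-0.802,-0.324,0],"yaw":0,"claw":0},{"offset":[-0.802,-0.324,0],"yaw":0,"claw":0},{"offset":[-0.802,-0.324,0],"yaw":0,"claw":0}]}}

```text
time: 27.58
ee_pos: [0.4206, -0.2994, 0.2008]
tcp_rot: [180.0, -0.0, 90.0]
wrist_force: [-0.7, 0.4, -0.3]
opening: 0.0855
grasp_force: 0.0
```

```bash
python3 - <<'E'
from h import *
o=get_obs();print(o["ee_pos"],o["tcp_rot"],o["time"])
p,d,T=snap("wrist","w6"); H=hsv(p); C=cloud("wrist",d,T)
for n,x,y,zt,r in [("xs",.47,-.244,.016,.03),("l",.471,-.375,.016,.055),("s",.372,-.234,.016,.045),("m",.376,-.366,.016,.045),("fan",.583,-.245,.012,.05)]:
    m=(np.hypot(C[...,0]-x,C[...,1]-y)<r)&(C[...,2]>.006)&(C[...,2]<.04); m[250:]=0
    m=cv2.morphologyEx(cv2.morphologyEx(m.astype(np.uint8),2,np.ones((3,3))),3,np.ones((7,7)))
    q=rectw("wrist",m,zt,T); print(n,q[0].round(4),q[1],round(q[2],1),"z95",np.percentile(C[...,2][m>0],[5,50,95]).round(4),q[3].mean(0))
E
```

```text
[ 0.42063289 -0.2994136   0.20084856] [ 1.79991469e+02 -6.41060847e-03  8.99905421e+01] 27.575
xs [ 0.4736 -0.2459] (32.7, 24.9) 16.8 z95 [0.0045 0.0079 0.018 ] [301.9   131.025]
l [ 0.4723 -0.373 ] (70.1, 53.6) -24.5 z95 [0.0051 0.0126 0.018 ] [293.97849462 225.51612903]
s [ 0.3656 -0.236 ] (39.6, 16.5) -21.7 z95 [0.0045 0.0095 0.0181] [202.26086957 120.80434783]
m [ 0.3824 -0.366 ] (59.8, 43.4) -15.2 z95 [0.0065 0.0135 0.018 ] [221.45833333 226.23611111]
fan [ 0.5858 -0.2475] (67.0, 34.3) -19.3 z95 [0.0117 0.0135 0.0148] [401.66393443 127.58196721]
```

View pics/w6.png

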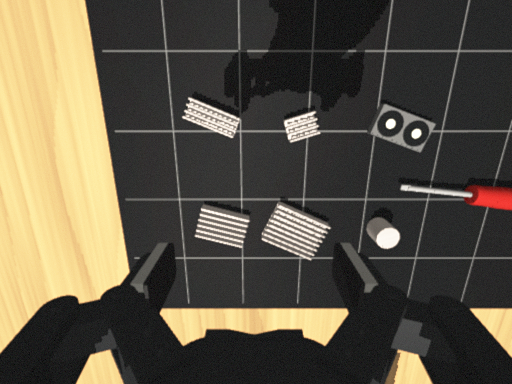

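The four sinks lie fins up: s (211,117), xs (302,126), m (222,226) and l (296,230). The fan is at (402,127) with its fans up, and the capacitor is at (383,233). I'll do the large sink first.

```bash
python3 - <<'E'
from h import *
plan([(.472,-.373,.13,-24.5)])
E
```

```text
(0.472, -0.373, 0.13, -24.5) off [-0.734, 0.514, 0.709] yaw 0.636 rows 11
```

{"method": "servo_tool", "body": {"rows": [{"offset":[-0.734,0.514,0.7],"yaw":0.636,"claw":0},{"offset":[-0.734,0.514,0.7],"yaw":0.636,"claw":0},{"offset":[-0.734,0.514,0.7],"yaw":0.636,"claw":0},{"offset":[-0.734,0.514,0.7],"yaw":0.636,"claw":0},{"offset":[-0.734,0.514,0.7],"yaw":0.636,"claw":0},{"offset":[-0.734,0.514,0.7],"yaw":0.636,"claw":0},{"offset":[-0.734,0.514,0.7],"yaw":0.636,"claw":0},{"offset":[-0.734,0.514,0.7],"yaw":0.636,"claw":0},{"offset":[-0.734,0.514,0.7],"yaw":0.636,"claw":0},{"offset":[-0.734,0.514,0.7],"yaw":0.636,"claw":0},{"offset":[-0.734,0.514,0.7],"yaw":0.636,"claw":0},{"offset":[-0.734,0.514,0.7],"yaw":0.636,"claw":0}]}}

```text
time: 29.12
ee_pos: [0.4718, -0.3734, 0.1308]
tcp_rot: [-180.0, 0.0, -24.5]
wrist_force: [0.7, 0.8, 0.3]
opening: 0.0852
grasp_force: 0.0
```

{"method": "servo_tool", "body": {"rows": [{"offset":[0,0,0],"yaw":0,"claw":0},{"offset":[0,0,0],"yaw":0,"claw":0}]}}

```text
time: 29.38
ee_pos: [0.4715, -0.3738, 0.1308]
tcp_rot: [-180.0, 0.0, -24.5]
wrist_force: [0.0, 0.8, -0.4]
opening: 0.0854
grasp_force: 0.0
```

```bash
cat >> h.py <<'E'
def csink(tag,x,y,r,zt,dz=None,name="wrist",data=None):
    """finned part near (x,y), top at zt: bright mask inside the depth gate, hull, rectangle"""
    p,d,T=snap(name,tag) if data is None else data
    W=onz(name,np.stack(np.meshgrid(range(512),range(384)),-1).reshape(-1,2),zt,T)[:,:2].reshape(384,512,2)
    C=cloud(name,d,T); H=hsv(p)
    m=(np.hypot(W[...,0]-x,W[...,1]-y)<r)&(H[...,1]<70)&(C[...,2]>zt-.003)&(C[...,2]<zt+.008)
    m=cv2.morphologyEx(m.astype(np.uint8),3,np.ones((9,9))); m=cv2.morphologyEx(m,2,np.ones((5,5)))
    q=rectw(name,m,zt,T); print(tag,q[0].round(4),q[1],round(q[2],1),"z",np.percentile(C[...,2][m>0],[50,90]).round(4),"px",q[3].mean(0).round()); return q
E
python3 - <<'E'
from h import *
o=get_obs();print(o["ee_pos"],o["tcp_rot"],o["time"])
q=csink("l1",.472,-.373,.055,.016)
E
```

```text
[ 0.47150101 -0.37379909  0.13078893] [-1.79998707e+02  1.08010154e-03 -2.44790047e+01] 29.375
l1 [ 0.4734 -0.3741] (70.6, 50.2) -25.0 z [0.0057 0.0175] px [263. 187.]
```

View pics/l1.png

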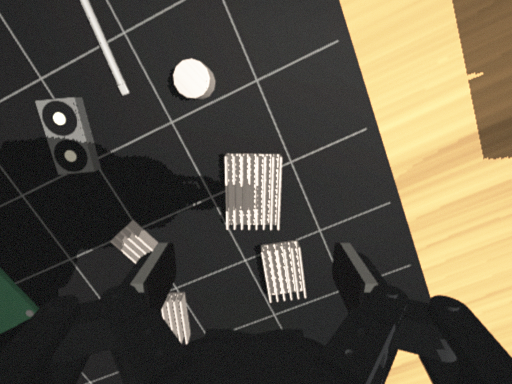

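```bash
python3 - <<'E'
from h import *
plan([(.4734,-.3741,.07,-25),(.4734,-.3741,.026,-25),(.4734,-.3741,.1,-25),(.5024,.0308,.1,4.2),(.5024,.0308,.048,4.2)])
E
```

```text
(0.4734, -0.3741, 0.07, -25) off [0.019, -0.006, 0.608] yaw 0.0027 rows 1
(0.4734, -0.3741, 0.026, -25) off [0.0, -0.0, 0.44] yaw 0.0 rows 1
(0.4734, -0.3741, 0.1, -25) off [0.0, 0.0, -0.74] yaw 0.0 rows 2
(0.5024, 0.0308, 0.1, 4.2) off [-0.362, -0.948, -0.0] yaw -0.1622 rows 3
(0.5024, 0.0308, 0.1, 4.2) off [0.11, -0.753, -0.0] yaw 0.0 rows 2
(0.5024, 0.0308, 0.1, 4.2) off [0.11, -0.753, -0.0] yaw 0.0 rows 2
(0.5024, 0.0308, 0.1, 4.2) off [0.11, -0.753, -0.0] yaw 0.0 rows 2
(0.5024, 0.0308, 0.1, 4.2) off [0.11, -0.753, -0.0] yaw 0.0 rows 2
(0.5024, 0.0308, 0.048, 4.2) off [0.0, -0.0, 0.52] yaw 0.0 rows 1
```

{"method": "servo_tool", "body": {"rows": [{"offset":[0.019,-0.006,0.5],"yaw":0.003,"claw":0},{"offset":[0.019,-0.006,0.85],"yaw":0.003,"claw":0},{"offset":[0.019,-0.006,0.85],"yaw":0.003,"claw":0},{"offset":[0.019,-0.006,0.85],"yaw":0.003,"claw":0}], "squeeze": 50}}

```text
time: 29.92
ee_pos: [0.4739, -0.3747, 0.0475]
tcp_rot: [180.0, -0.1, -25.1]
wrist_force: [0.3, -0.3, 1.0]
opening: 0.0859
grasp_force: 0.0
```

{"method": "servo_tool", "body": {"rows": [{"offset":[0,0,0.19],"yaw":0,"claw":0},{"offset":[0,0,0.19],"yaw":0,"claw":0.3},{"offset":[0,0,0.19],"yaw":0,"claw":1},{"offset":[0,0,0.19],"yaw":0,"claw":1},{"offset":[0,0,0.19],"yaw":0,"claw":1},{"offset":[0,0,0.19],"yaw":0,"claw":1},{"offset":[0,0,0.19],"yaw":0,"claw":1}]}}

```text
time: 30.8
ee_pos: [0.4736, -0.3744, 0.0274]
tcp_rot: [180.0, -0.1, -25.1]
wrist_force: [-0.2, 0.1, 5.4]
opening: 0.0483
grasp_force: 52.4
```

{"method": "servo_tool", "body": {"rows": [{"offset":[0,0,-0.74],"yaw":0,"claw":1},{"offset":[0,0,-0.74],"yaw":0,"claw":1},{"offset":[0,0,-0.74],"yaw":0,"claw":1}]}}

```text
time: 31.18
ee_pos: [0.4737, -0.3744, 0.1012]
tcp_rot: [180.0, -0.1, -25.1]
wrist_force: [-0.7, -0.3, -1.6]
opening: 0.0485
grasp_force: 52.6
```

{"method": "servo_tool", "body": {"rows": [{"offset":[-0.362,-0.948,0],"yaw":-0.162,"claw":1},{"offset":[-0.362,-0.948,0],"yaw":-0.162,"claw":1},{"offset":[-0.362,-0.948,0],"yaw":-0.162,"claw":1}]}}

```text
time: 31.55
ee_pos: [0.4802, -0.2702, 0.0986]
tcp_rot: [-179.9, 0.2, 4.5]
wrist_force: [0.6, -0.8, -1.3]
opening: 0.0482
grasp_force: 52.6
```

{"method": "servo_tool", "body": {"rows": [{"offset":[0.11,-0.753,0],"yaw":0,"claw":1},{"offset":[0.11,-0.753,0],"yaw":0,"claw":1}]}}

```text
time: 31.8
ee_pos: [0.4856, -0.1944, 0.0986]
tcp_rot: [-179.9, 0.2, 4.2]
wrist_force: [-0.2, 0.3, -0.9]
opening: 0.048
grasp_force: 52.7
```

{"method": "servo_tool", "body": {"rows": [{"offset":[0.11,-0.753,0],"yaw":0,"claw":1},{"offset":[0.11,-0.753,0],"yaw":0,"claw":1}]}}

```text
time: 32.05
ee_pos: [0.4915, -0.1189, 0.0992]
tcp_rot: [-179.9, 0.1, 4.2]
wrist_force: [1.3, 0.9, -1.8]
opening: 0.0481
grasp_force: 52.7
```

{"method": "servo_tool", "body": {"rows": [{"offset":[0.11,-0.753,0],"yaw":0,"claw":1},{"offset":[0.11,-0.753,0],"yaw":0,"claw":1}]}}

```text
time: 32.3
ee_pos: [0.4975, -0.0434, 0.0996]
tcp_rot: [-180.0, 0.1, 4.2]
wrist_force: [-0.2, -1.1, -1.0]
opening: 0.0487
grasp_force: 52.7
```

{"method": "servo_tool", "body": {"rows": [{"offset":[0.11,-0.753,0],"yaw":0,"claw":1},{"offset":[0.11,-0.753,0],"yaw":0,"claw":1},{"offset":[0.11,-0.753,0],"yaw":0,"claw":1},{"offset":[0.11,-0.753,0],"yaw":0,"claw":1},{"offset":[0.11,-0.753,0],"yaw":0,"claw":1}]}}

```text
time: 32.92
ee_pos: [0.5035, 0.0293, 0.1007]
tcp_rot: [180.0, 0.0, 3.9]
wrist_force: [-0.5, 0.2, -1.2]
opening: 0.048
grasp_force: 52.7
```

```bash
python3 - <<'E'
from h import *
o=get_obs();print(o["ee_pos"],o["tcp_rot"],o["time"],o["opening"],o["grasp_force"])
p,d,T=snap("wrist","w7")
plan([(.5024,.0308,.048,4.2)])
E
```

```text
[0.50354208 0.02929545 0.10066099] [1.79988818e+02 1.18701494e-02 3.93835091e+00] 32.925 0.048010167161292895 52.7349454164505
(0.5024, 0.0308, 0.048, 4.2) off [-0.011, -0.014, 0.527] yaw -0.0014 rows 1
```

View pics/w7.png

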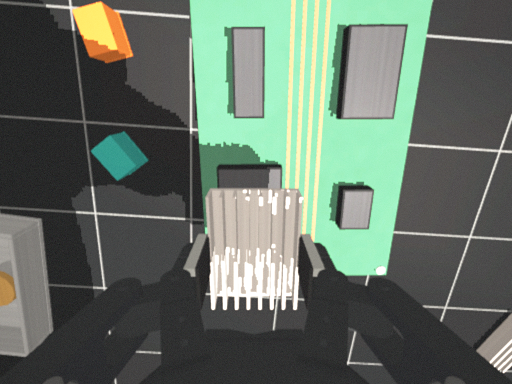

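The large sink is held level, edges (208,188) to (297,310), above its module at (250,178). I'll measure it in hand.

```bash
python3 - <<'E'
from h import *
p,d,T=load("w7"); C=cloud("wrist",d,T)
q=csink("w7",.5035,.0293,.06,.0893,data=(p,d,T))
for n,x,y in [("xs",.5087,-.0537),("m",.6085,-.0464),("s",.6023,.0384)]:
    m=(np.hypot(C[...,0]-x,C[...,1]-y)<.045)&(C[...,2]>.0145)&(C[...,2]<.028)
    q=rectw("wrist",cv2.morphologyEx(m.astype(np.uint8),2,np.ones((3,3))),.019,T);print(n,q[0].round(4),q[1:3])
E
```

```text
w7 [0.4933 0.0436] (52.4, 25.2) 12.6 z [0.0863 0.0914] px [217. 261.]
xs [ 0.509  -0.0529] ((35.2, 26.2), 3.9660112857818604)
m [ 0.6085 -0.0457] ((60.2, 40.0), 4.252780437469482)
s [0.6022 0.0387] ((57.7, 22.1), 4.120288372039795)
```

```bash
python3 - <<'E'
from h import *
p,d,T=load("w7")
for z in(.0875,.0893,.091):
    w=onz("wrist",[[208,188],[300,187],[297,310],[212,310]],z,T)[:,:2]
    e=w-np.roll(w,-1,0); print(z,w.mean(0).round(4),np.linalg.norm(e,axis=1).round(4),np.degrees(np.arctan2(*(w[0]+w[1]-w[2]-w[3])[::-1])).round(1))
E
```

```text
0.0875 [0.5036 0.0277] [0.0476 0.0779 0.0515 0.0773] 4.2
0.0893 [0.5047 0.0277] [0.047  0.0768 0.0508 0.0763] 4.2
0.091 [0.5057 0.0278] [0.0464 0.0759 0.0501 0.0753] 4.2
```

{"method": "servo_tool", "body": {"rows": [{"offset":[-0.008,-0.012,0.3],"yaw":-0.0014,"claw":1},{"offset":[-0.008,-0.012,0.45],"yaw":-0.0014,"claw":1},{"offset":[-0.008,-0.012,0.5],"yaw":-0.0014,"claw":1},{"offset":[-0.008,-0.012,0.535],"yaw":-0.0014,"claw":1},{"offset":[-0.008,-0.012,0.54],"yaw":-0.0014,"claw":1},{"offset":[-0.008,-0.012,0.54],"yaw":-0.0014,"claw":1},{"offset":[-0.008,-0.012,0.54],"yaw":-0.0014,"claw":1}]}}

```text
time: 33.85
ee_pos: [0.5029, 0.0317, 0.0472]
tcp_rot: [180.0, -0.0, 4.3]
wrist_force: [-0.1, -0.4, -0.7]
opening: 0.0482
grasp_force: 52.7
```

```bash
python3 - <<'E'
from h import *
o=get_obs();print(o["ee_pos"],o["tcp_rot"],o["time"],o["opening"],o["grasp_force"],o["wrist_force"])
E
```

```text
[0.50288161 0.03170715 0.04717321] [ 1.79997527e+02 -3.37593540e-02  4.29299523e+00] 33.85 0.04819088022284653 52.71802067756653 [-0.13560666 -0.3902513  -0.7018873 ]
```

{"method": "servo_tool", "body": {"rows": [{"offset":[0,0.01,0.01],"yaw":0,"claw":1},{"offset":[0,0.01,0.01],"yaw":0,"claw":1},{"offset":[0,0.01,0.01],"yaw":0,"claw":1},{"offset":[0,0.01,0.01],"yaw":0,"claw":0.25},{"offset":[0,0.01,0.01],"yaw":0,"claw":0.25},{"offset":[0,0.01,0.01],"yaw":0,"claw":0.25}]}}

```text
time: 34.6
ee_pos: [0.5027, 0.0306, 0.0456]
tcp_rot: [180.0, 0.0, 4.3]
wrist_force: [0.5, -0.4, 0.9]
opening: 0.0638
grasp_force: 0.0
```

{"method": "servo_tool", "body": {"rows": [{"offset":[0,0,-0.5],"yaw":0,"claw":0.25},{"offset":[0,0,-0.9],"yaw":0,"claw":0},{"offset":[0,0,-0.9],"yaw":0,"claw":0},{"offset":[0,0,-0.9],"yaw":0,"claw":0},{"offset":[0,0,-0.9],"yaw":0,"claw":0}]}}

```text
time: 35.22
ee_pos: [0.5021, 0.0306, 0.1344]
tcp_rot: [180.0, 0.1, 4.3]
wrist_force: [-0.5, -0.3, -0.4]
opening: 0.0857
grasp_force: 0.0
```

```bash
python3 - <<'E'
from h import *
o=get_obs();print(o["ee_pos"],o["tcp_rot"],o["time"])
q=csink("l2",.5024,.0308,.06,.035)
p,d,T=load("l2");C=cloud("wrist",d,T)
for n,x,y in [("xs",.5087,-.0537),("m",.6085,-.0464),("s",.6023,.0384)]:
    m=(np.hypot(C[...,0]-x,C[...,1]-y)<.045)&(C[...,2]>.0145)&(C[...,2]<.028)
    q=rectw("wrist",cv2.morphologyEx(m.astype(np.uint8),2,np.ones((3,3))),.019,T);print(n,q[0].round(4),q[1:3])
plan([(.382,-.366,.13,-15.2)])
E
```

```text
[0.50210643 0.03060175 0.13439222] [1.79998782e+02 1.23310143e-01 4.28593031e+00] 35.225
l2 [0.5019 0.0295] (70.5, 50.3) 4.3 z [0.0247 0.0365] px [249. 198.]
xs [ 0.509  -0.0529] ((34.8, 25.9), 4.313865661621094)
m [ 0.6083 -0.0457] ((60.2, 39.8), 4.2568678855896)
s [0.6023 0.0385] ((58.1, 21.9), 3.3001792430877686)
(0.382, -0.366, 0.13, -15.2) off [-0.374, 0.966, 0.012] yaw 0.1082 rows 2
(0.382, -0.366, 0.13, -15.2) off [-0.022, 0.777, 0.008] yaw 0.0 rows 2
(0.382, -0.366, 0.13, -15.2) off [-0.022, 0.777, 0.008] yaw 0.0 rows 2
(0.382, -0.366, 0.13, -15.2) off [-0.022, 0.777, 0.008] yaw 0.0 rows 2
(0.382, -0.366, 0.13, -15.2) off [-0.022, 0.777, 0.008] yaw 0.0 rows 2
```

{"method": "servo_tool", "body": {"rows": [{"offset":[-0.374,0.966,0],"yaw":0.108,"claw":0},{"offset":[-0.374,0.966,0],"yaw":0.108,"claw":0}]}}

```text
time: 35.52
ee_pos: [0.4648, -0.1004, 0.1349]
tcp_rot: [-178.6, 0.1, -12.9]
wrist_force: [1.0, -0.2, 0.4]
opening: 0.0852
grasp_force: 0.0
```

{"method": "servo_tool", "body": {"rows": [{"offset":[-0.022,0.777,0],"yaw":0,"claw":0},{"offset":[-0.022,0.777,0],"yaw":0,"claw":0}]}}

```text
time: 35.78
ee_pos: [0.445, -0.1774, 0.1332]
tcp_rot: [-178.7, 0.1, -13.0]
wrist_force: [-0.0, -0.5, 0.3]
opening: 0.0852
grasp_force: 0.0
```

{"method": "servo_tool", "body": {"rows": [{"offset":[-0.022,0.777,0],"yaw":0,"claw":0},{"offset":[-0.022,0.777,0],"yaw":0,"claw":0}]}}

```text
time: 36.02
ee_pos: [0.4262, -0.2518, 0.1314]
tcp_rot: [-178.6, 0.1, -12.9]
wrist_force: [0.2, 0.1, -0.1]
opening: 0.0854
grasp_force: 0.0
```

{"method": "servo_tool", "body": {"rows": [{"offset":[-0.022,0.777,0],"yaw":0,"claw":0},{"offset":[-0.022,0.777,0],"yaw":0,"claw":0}]}}

```text
time: 36.28
ee_pos: [0.4073, -0.3267, 0.1296]
tcp_rot: [-178.6, 0.1, -12.8]
wrist_force: [-0.1, 0.0, 0.2]
opening: 0.0854
grasp_force: 0.0
```

{"method": "servo_tool", "body": {"rows": [{"offset":[-0.022,0.777,0],"yaw":0,"claw":0},{"offset":[-0.022,0.777,0],"yaw":0,"claw":0},{"offset":[-0.022,0.777,0],"yaw":0,"claw":0},{"offset":[-0.022,0.777,0],"yaw":0,"claw":0},{"offset":[-0.022,0.777,0],"yaw":0,"claw":0}]}}

```text
time: 36.9
ee_pos: [0.3891, -0.3994, 0.1287]
tcp_rot: [-178.6, 0.0, -12.7]
wrist_force: [0.9, -0.8, -0.1]
opening: 0.0855
grasp_force: 0.0
```

```bash
python3 - <<'E'
from h import *
o=get_obs();print(o["ee_pos"],o["tcp_rot"],o["time"])
q=csink("m1",.382,-.366,.05,.016); x,y=q[0]; a=q[2]
plan([(x,y,.026,a),(x,y,.1,a),(.6085,-.0464,.1,4.2)])
E
```

```text
[ 0.38909541 -0.39936708  0.12869319] [-1.78646681e+02  1.57543464e-02 -1.26543322e+01] 36.9
m1 [ 0.3817 -0.367 ] (61.8, 38.3) -15.3 z [0.006  0.0175] px [229. 217.]
(np.float64(0.38174310302734377), np.float64(-0.36704150390625), 0.026, -15.30206298828125) off [-0.071, -0.139, 0.517] yaw 0.0147 rows 1
(np.float64(0.38174310302734377), np.float64(-0.36704150390625), 0.026, -15.30206298828125) off [-0.078, -0.147, 0.514] yaw 0.0 rows 1
(np.float64(0.38174310302734377), np.float64(-0.36704150390625), 0.1, -15.30206298828125) off [0.0, 0.0, -0.74] yaw 0.0 rows 2
(0.6085, -0.0464, 0.1, 4.2) off [0.335, -0.923, -0.0] yaw -0.1083 rows 2
(0.6085, -0.0464, 0.1, 4.2) off [0.624, -0.758, -0.0] yaw 0.0 rows 2
(0.6085, -0.0464, 0.1, 4.2) off [0.624, -0.758, -0.0] yaw 0.0 rows 2
(0.6085, -0.0464, 0.1, 4.2) off [0.624, -0.758, -0.0] yaw 0.0 rows 2
```

{"method": "servo_tool", "body": {"rows": [{"offset":[-0.07,-0.139,0.2],"yaw":0.015,"claw":0},{"offset":[-0.07,-0.139,0.2],"yaw":0.015,"claw":0},{"offset":[-0.07,-0.139,0.2],"yaw":0.015,"claw":0},{"offset":[-0.07,-0.139,0.2],"yaw":0.015,"claw":0}]}}

```text
time: 37.45
ee_pos: [0.3852, -0.3855, 0.1096]
tcp_rot: [-178.7, 0.0, -15.4]
wrist_force: [0.7, 0.3, -0.6]
opening: 0.0854
grasp_force: 0.0
```

```bash
python3 - <<'E'
from h import *
o=get_obs();print(o["ee_pos"],o["tcp_rot"],o["time"],o["q"],o["wrist_force"])
f=camera("side")[0]; cv2.imwrite("pics/side1.png",f[:,:,::-1])
E
```

```text
[ 0.38518766 -0.38553807  0.10962363] [-1.78693046e+02  2.94291339e-02 -1.54167318e+01] 37.45 [-45.56427738   4.56740099  -6.25125149  79.86326698   1.11536454
 149.84615239] [ 0.66184831  0.27922147 -0.60803972]
```

View pics/side1.png

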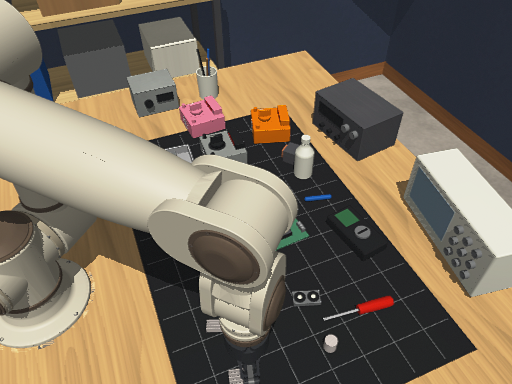

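The side view shows the arm over the sinks and the bench undisturbed. The tool has a harmless 1.3° tilt, so I carry on with extra settling rows.

```bash
python3 - <<'E'
from h import *
x,y,a=.3818,-.367,-15.3
plan([(x,y,.06,a)])
plan([(x,y,.026,a),(x,y,.1,a),(.6085,-.0464,.1,4.2)],start=(x,y,.06,a))
E
```

```text
(0.3818, -0.367, 0.06, -15.3) off [-0.081, -0.158, 0.499] yaw -0.0007 rows 1
(0.3818, -0.367, 0.026, -15.3) off [0.0, -0.0, 0.34] yaw 0.0 rows 1
(0.3818, -0.367, 0.1, -15.3) off [0.0, 0.0, -0.74] yaw 0.0 rows 2
(0.6085, -0.0464, 0.1, 4.2) off [0.335, -0.923, -0.0] yaw -0.1083 rows 2
(0.6085, -0.0464, 0.1, 4.2) off [0.624, -0.758, -0.0] yaw 0.0 rows 2
(0.6085, -0.0464, 0.1, 4.2) off [0.624, -0.758, -0.0] yaw 0.0 rows 2
(0.6085, -0.0464, 0.1, 4.2) off [0.624, -0.758, -0.0] yaw 0.0 rows 2
```

{"method": "servo_tool", "body": {"rows": [{"offset":[-0.081,-0.158,0.3],"yaw":0,"claw":0},{"offset":[-0.081,-0.158,0.5],"yaw":0,"claw":0},{"offset":[-0.081,-0.158,0.5],"yaw":0,"claw":0},{"offset":[-0.081,-0.158,0.5],"yaw":0,"claw":0},{"offset":[-0.081,-0.158,0.5],"yaw":0,"claw":0}]}}

```text
time: 38.12
ee_pos: [0.3819, -0.3671, 0.0604]
tcp_rot: [-178.7, 0.0, -15.5]
wrist_force: [-0.7, -0.8, 0.1]
opening: 0.0854
grasp_force: 0.0
```

```bash
python3 - <<'E'
from h import *
o=get_obs();print(o["ee_pos"],o["tcp_rot"])
q=csink("m2",.382,-.366,.05,.016); x,y=q[0]; a=q[2]
plan([(.3818,-.367,.026,-15.3)])
E
```

```text
[ 0.38192446 -0.36712009  0.0603675 ] [-1.78702385e+02  6.07578723e-03 -1.54536844e+01]
m2 [ 0.3819 -0.367 ] (61.3, 38.3) -15.0 z [0.0057 0.0174] px [248. 224.]
(0.3818, -0.367, 0.026, -15.3) off [-0.0, 0.008, 0.342] yaw -0.0008 rows 1
```

{"method": "servo_tool", "body": {"rows": [{"offset":[0,0.008,0.34],"yaw":-0.001,"claw":0},{"offset":[0,0.008,0.34],"yaw":-0.001,"claw":0},{"offset":[0,0.008,0.34],"yaw":-0.001,"claw":0.4},{"offset":[0,0.008,0.34],"yaw":-0.001,"claw":1},{"offset":[0,0.008,0.34],"yaw":-0.001,"claw":1},{"offset":[0,0.008,0.34],"yaw":-0.001,"claw":1},{"offset":[0,0.008,0.34],"yaw":-0.001,"claw":1},{"offset":[0,0.008,0.34],"yaw":-0.001,"claw":1}]}}

```text
time: 39.17
ee_pos: [0.382, -0.367, 0.0266]
tcp_rot: [-178.7, -0.0, -15.3]
wrist_force: [-0.2, 0.6, 6.6]
opening: 0.0367
grasp_force: 50.9
```

{"method": "servo_tool", "body": {"rows": [{"offset":[0,0,-0.74],"yaw":0,"claw":1},{"offset":[0,0,-0.74],"yaw":0,"claw":1},{"offset":[0,0,-0.74],"yaw":0,"claw":1},{"offset":[0,0,-0.74],"yaw":0,"claw":1}]}}

```text
time: 39.67
ee_pos: [0.3806, -0.3677, 0.0977]
tcp_rot: [-178.6, 0.2, -15.3]
wrist_force: [0.3, -0.6, -1.8]
opening: 0.0365
grasp_force: 50.5
```

{"method": "servo_tool", "body": {"rows": [{"offset":[0.335,-0.923,0],"yaw":-0.107,"claw":1},{"offset":[0.335,-0.923,0],"yaw":-0.107,"claw":1},{"offset":[0.335,-0.923,0],"yaw":-0.107,"claw":1},{"offset":[0.335,-0.923,0],"yaw":-0.107,"claw":1}]}}

```text
time: 40.17
ee_pos: [0.4371, -0.2879, 0.1002]
tcp_rot: [-178.7, -0.3, 3.9]
wrist_force: [-0.1, 0.1, -0.8]
opening: 0.0367
grasp_force: 50.5
```

```bash
python3 - <<'E'
from h import *
o=get_obs();print(o["ee_pos"],o["tcp_rot"],o["opening"],o["time"])
plan([(.6085,-.0464,.1,4.2)])
E
```

```text
[ 0.43709445 -0.28789069  0.10019667] [-178.65367841   -0.26917148    3.92681282] 0.036697087328732024 40.175
(0.6085, -0.0464, 0.1, 4.2) off [0.625, -0.764, 0.022] yaw -0.0015 rows 2
(0.6085, -0.0464, 0.1, 4.2) off [0.629, -0.761, 0.001] yaw 0.0 rows 2
(0.6085, -0.0464, 0.1, 4.2) off [0.629, -0.761, 0.001] yaw 0.0 rows 2
```

{"method": "servo_tool", "body": {"rows": [{"offset":[0.625,-0.764,0.02],"yaw":0,"claw":1},{"offset":[0.625,-0.764,0.02],"yaw":0,"claw":1},{"offset":[0.625,-0.764,0.02],"yaw":0,"claw":1}]}}

```text
time: 40.55
ee_pos: [0.4951, -0.2066, 0.1008]
tcp_rot: [-178.7, -0.3, 4.0]
wrist_force: [-0.4, -0.5, -1.2]
opening: 0.0366
grasp_force: 50.5
```

{"method": "servo_tool", "body": {"rows": [{"offset":[0.629,-0.761,0.02],"yaw":0,"claw":1},{"offset":[0.629,-0.761,0.02],"yaw":0,"claw":1},{"offset":[0.629,-0.761,0.02],"yaw":0,"claw":1}]}}

```text
time: 40.92
ee_pos: [0.5525, -0.1268, 0.1009]
tcp_rot: [-178.7, -0.3, 4.0]
wrist_force: [-0.7, -0.4, -0.6]
opening: 0.0366
grasp_force: 50.5
```

{"method": "servo_tool", "body": {"rows": [{"offset":[0.629,-0.761,0.02],"yaw":0,"claw":1},{"offset":[0.629,-0.761,0.02],"yaw":0,"claw":1},{"offset":[0.629,-0.761,0.02],"yaw":0,"claw":1},{"offset":[0.629,-0.761,0.02],"yaw":0,"claw":1},{"offset":[0.629,-0.761,0.02],"yaw":0,"claw":1}]}}

```text
time: 41.55
ee_pos: [0.609, -0.0484, 0.1017]
tcp_rot: [-178.7, -0.3, 3.9]
wrist_force: [-1.1, 0.5, 0.5]
opening: 0.0366
grasp_force: 50.5
```

```bash
python3 - <<'E'
from h import *
o=get_obs();print(o["ee_pos"],o["tcp_rot"],o["opening"],o["time"])
plan([(.6087,-.0462,.0475,4.2)])
E
```

```text
[ 0.60897466 -0.04835405  0.10165994] [-178.7142853    -0.34249127    3.86985624] 0.036560409244042955 41.55
(0.6087, -0.0462, 0.0475, 4.2) off [-0.005, -0.01, 0.542] yaw -0.0018 rows 1
```

{"method": "servo_tool", "body": {"rows": [{"offset":[-0.005,-0.01,0.3],"yaw":-0.0015,"claw":1},{"offset":[-0.005,-0.01,0.45],"yaw":-0.0015,"claw":1},{"offset":[-0.005,-0.01,0.52],"yaw":-0.0015,"claw":1},{"offset":[-0.005,-0.01,0.54],"yaw":-0.0015,"claw":1},{"offset":[-0.005,-0.01,0.54],"yaw":-0.0015,"claw":1},{"offset":[-0.005,-0.01,0.54],"yaw":-0.0015,"claw":1},{"offset":[-0.005,-0.01,0.54],"yaw":-0.0015,"claw":1}]}}

```text
time: 42.42
ee_pos: [0.6095, -0.0446, 0.0482]
tcp_rot: [-178.7, -0.4, 4.3]
wrist_force: [-0.7, 0.1, -0.4]
opening: 0.0365
grasp_force: 50.5
```

```bash
python3 - <<'E'
from h import *
o=get_obs();print(o["ee_pos"],o["tcp_rot"],o["opening"],o["time"],o["wrist_force"])
plan([(.6087,-.0462,.0460,4.2)])
E
```

```text
[ 0.60953737 -0.04455849  0.04816131] [-178.71331115   -0.40667954    4.26605   ] 0.03645111434379855 42.425 [-0.72668854  0.08557833 -0.42476564]
(0.6087, -0.0462, 0.046, 4.2) off [-0.01, 0.016, 0.021] yaw 0.0004 rows 1
```

{"method": "servo_tool", "body": {"rows": [{"offset":[-0.01,0.016,0.01],"yaw":0,"claw":1},{"offset":[-0.01,0.016,0.02],"yaw":0,"claw":1},{"offset":[-0.01,0.016,0.02],"yaw":0,"claw":1},{"offset":[-0.01,0.016,0.02],"yaw":0,"claw":1},{"offset":[-0.01,0.016,0.02],"yaw":0,"claw":0.4},{"offset":[-0.01,0.016,0.02],"yaw":0,"claw":0.4},{"offset":[-0.01,0.016,0.02],"yaw":0,"claw":0.4}]}}

```text
time: 43.3
ee_pos: [0.6084, -0.0461, 0.0456]
tcp_rot: [-178.7, -0.4, 4.3]
wrist_force: [-0.2, 0.1, -1.3]
opening: 0.051
grasp_force: 0.0
```

{"method": "servo_tool", "body": {"rows": [{"offset":[0,0,-0.5],"yaw":0,"claw":0.4},{"offset":[0,0,-0.9],"yaw":0,"claw":0},{"offset":[0,0,-0.9],"yaw":0,"claw":0},{"offset":[0,0,-0.9],"yaw":0,"claw":0},{"offset":[0,0,-0.9],"yaw":0,"claw":0},{"offset":[0,0,-0.9],"yaw":0,"claw":0}]}}

```text
time: 44.05
ee_pos: [0.6076, -0.0482, 0.1345]
tcp_rot: [-178.7, -0.3, 4.3]
wrist_force: [0.2, -0.7, -0.3]
opening: 0.0854
grasp_force: 0.0
```

```bash
python3 - <<'E'
from h import *
o=get_obs();print(o["ee_pos"],o["tcp_rot"],o["time"])
q=csink("m3",.6085,-.0464,.055,.035)
p,d,T=load("m3");q=csink("m3",.5024,.0308,.06,.035,data=(p,d,T))
plan([(.583,-.2475,.13,160.7)])
E
```

```text
[ 0.6075527  -0.0482089   0.13447715] [-178.68895063   -0.26803482    4.25935181] 44.05
m3 [ 0.6081 -0.047 ] (61.4, 38.2) 4.3 z [0.0247 0.0365] px [249. 195.]
m3 [0.5031 0.021 ] (73.0, 34.7) 3.9 z [0.0316 0.0365] px [175. 299.]
(0.583, -0.2475, 0.13, 160.7) off [-0.197, 0.985, 0.0] yaw -0.869 rows 15
(0.583, -0.2475, 0.13, 160.7) off [-0.213, -0.981, 0.024] yaw 0.0 rows 2
```

```bash
python3 - <<'E'
from h import *
d=load("w6"); print(onz("wrist",[[211,117],[302,126]],.016,d[2]).round(4))
csink("w6",.372,-.234,.045,.016,data=d);csink("w6",.472,-.245,.035,.016,data=d)
plan([(.37,-.236,.13,-21)])
E
```

```text
[[ 0.3753 -0.2353  0.016 ]
 [ 0.4747 -0.2448  0.016 ]]
w6 [ 0.3746 -0.2364] (58.1, 22.4) -21.9 z [0.0063 0.0176] px [210. 118.]
w6 [ 0.4744 -0.2459] (34.0, 24.5) 16.4 z [0.0062 0.0175] px [301. 127.]
(0.37, -0.236, 0.13, -21) off [-0.836, 0.566, -0.001] yaw 0.1404 rows 3
(0.37, -0.236, 0.13, -21) off [-0.515, 0.868, 0.016] yaw 0.0 rows 2
(0.37, -0.236, 0.13, -21) off [-0.515, 0.868, 0.016] yaw 0.0 rows 2
```

{"method": "servo_tool", "body": {"rows": [{"offset":[-0.83,0.566,-0.01],"yaw":0.145,"claw":0},{"offset":[-0.83,0.566,-0.01],"yaw":0.145,"claw":0},{"offset":[-0.83,0.566,-0.01],"yaw":0.145,"claw":0},{"offset":[-0.83,0.566,-0.01],"yaw":0.145,"claw":0},{"offset":[-0.83,0.566,-0.01],"yaw":0.145,"claw":0}]}}

```text
time: 44.72
ee_pos: [0.5159, -0.1527, 0.1346]
tcp_rot: [-176.8, 0.3, -18.0]
wrist_force: [-0.2, 0.2, 0.4]
opening: 0.0857
grasp_force: 0.0
```

{"method": "servo_tool", "body": {"rows": [{"offset":[-0.5,0.868,-0.01],"yaw":0,"claw":0},{"offset":[-0.5,0.868,-0.01],"yaw":0,"claw":0},{"offset":[-0.5,0.868,-0.01],"yaw":0,"claw":0}]}}

```text
time: 45.1
ee_pos: [0.4405, -0.2203, 0.1311]
tcp_rot: [-176.8, 0.3, -18.1]
wrist_force: [0.2, -0.4, 0.3]
opening: 0.0855
grasp_force: 0.0
```

{"method": "servo_tool", "body": {"rows": [{"offset":[-0.5,0.868,-0.01],"yaw":0,"claw":0},{"offset":[-0.5,0.868,-0.01],"yaw":0,"claw":0},{"offset":[-0.5,0.868,-0.01],"yaw":0,"claw":0.3},{"offset":[-0.5,0.868,-0.01],"yaw":0,"claw":0.3},{"offset":[-0.5,0.868,-0.01],"yaw":0,"claw":0.3},{"offset":[-0.5,0.868,-0.01],"yaw":0,"claw":0.3}]}}

```text
time: 45.85
ee_pos: [0.3675, -0.2863, 0.1276]
tcp_rot: [-176.8, 0.3, -18.0]
wrist_force: [-0.8, 0.1, -0.4]
opening: 0.0598
grasp_force: 0.0
```

```bash
python3 - <<'E'
from h import *
o=get_obs();print(o["ee_pos"],o["tcp_rot"],o["time"])
q=csink("s1",.3746,-.2364,.045,.016); x,y=q[0]; a=q[2]
plan([(x,y,.06,a)])
E
```

```text
[ 0.36750742 -0.28632706  0.12757124] [-176.77900096    0.30250777  -17.9505154 ] 45.85
s1 [ 0.3744 -0.2362] (59.2, 22.1) -21.9 z [0.0104 0.0174] px [210. 206.]
(np.float64(0.3743831481933594), np.float64(-0.23621124267578125), 0.06, -21.905288696289062) off [-0.085, -0.461, 0.703] yaw 0.0218 rows 2
```

The tilt has a cause: wrist joint 6 (q6 = q1 + 180 − yaw) ran past its +180° limit during two transits. I'll turn to the other limit and overrun it slightly to cancel the tilt, then work near q6 ≈ 0 from then on.

{"method": "servo_tool", "body": {"rows": [{"offset":[0,0,-0.4],"yaw":-0.5,"claw":0.3},{"offset":[0,0,-0.4],"yaw":-0.5,"claw":0.3},{"offset":[0,0,-0.4],"yaw":-0.5,"claw":0.3},{"offset":[0,0,-0.4],"yaw":-0.5,"claw":0.3},{"offset":[0,0,-0.4],"yaw":-0.5,"claw":0.3},{"offset":[0,0,-0.4],"yaw":-0.5,"claw":0.3},{"offset":[0,0,-0.4],"yaw":-0.5,"claw":0.3},{"offset":[0,0,-0.4],"yaw":-0.5,"claw":0.3},{"offset":[0,0,-0.4],"yaw":-0.5,"claw":0.3}]}}

```text
time: 47.02
ee_pos: [0.3666, -0.2889, 0.1675]
tcp_rot: [-179.7, -3.2, 72.2]
wrist_force: [0.7, -0.1, -0.2]
opening: 0.0597
grasp_force: 0.0
```

{"method": "servo_tool", "body": {"rows": [{"offset":[0,0,0],"yaw":-0.5,"claw":0.3},{"offset":[0,0,0],"yaw":-0.5,"claw":0.3},{"offset":[0,0,0],"yaw":-0.5,"claw":0.3},{"offset":[0,0,0],"yaw":-0.5,"claw":0.3},{"offset":[0,0,0],"yaw":-0.5,"claw":0.3},{"offset":[0,0,0],"yaw":-0.5,"claw":0.3},{"offset":[0,0,0],"yaw":-0.5,"claw":0.3},{"offset":[0,0,0],"yaw":-0.5,"claw":0.3},{"offset":[0,0,0],"yaw":-0.5,"claw":0.3}]}}

```text
time: 48.15
ee_pos: [0.3666, -0.2889, 0.1676]
tcp_rot: [176.8, -0.3, 162.2]
wrist_force: [-0.5, 0.2, -0.1]
opening: 0.0595
grasp_force: 0.0
```

{"method": "servo_tool", "body": {"rows": [{"offset":[0,0,0],"yaw":-0.5,"claw":0.3},{"offset":[0,0,0],"yaw":-0.5,"claw":0.3},{"offset":[0,0,0],"yaw":-0.5,"claw":0.3},{"offset":[0,0,0],"yaw":-0.5,"claw":0.3},{"offset":[0,0,0],"yaw":-0.5,"claw":0.3},{"offset":[0,0,0],"yaw":-0.5,"claw":0.3},{"offset":[0,0,0],"yaw":-0.5,"claw":0.3},{"offset":[0,0,0],"yaw":-0.5,"claw":0.3},{"offset":[0,0,0],"yaw":-0.5,"claw":0.3},{"offset":[0,0,0],"yaw":-0.5,"claw":0.3},{"offset":[0,0,0],"yaw":-0.5,"claw":0.3}]}}

```text
time: 49.52
ee_pos: [0.3665, -0.289, 0.1675]
tcp_rot: [179.7, 3.2, -108.1]
wrist_force: [0.2, 0.6, 0.2]
opening: 0.0596
grasp_force: 0.0
```

```bash
python3 - <<'E'
from h import *
o=get_obs();print(o["ee_pos"],o["tcp_rot"],o["time"],o["q"].round(2))
E
```

```text
[ 0.36646337 -0.2890249   0.16754104] [ 179.69660698    3.2169054  -108.13916584] 49.525 [ -39.88   -5.88  -10.25   87.11    2.88 -111.79]
```

{"method": "servo_tool", "body": {"rows": [{"offset":[0,0,0],"yaw":-0.333,"claw":0.3},{"offset":[0,0,0],"yaw":-0.333,"claw":0.3},{"offset":[0,0,0],"yaw":-0.333,"claw":0.3},{"offset":[0,0,0],"yaw":-0.333,"claw":0.3},{"offset":[0,0,0],"yaw":-0.333,"claw":0.3},{"offset":[0,0,0],"yaw":-0.333,"claw":0.3},{"offset":[0,0,0],"yaw":-0.333,"claw":0.3}]}}

```text
time: 50.4
ee_pos: [0.3664, -0.2891, 0.1676]
tcp_rot: [-177.4, 1.9, -48.2]
wrist_force: [-0.4, 0.0, -0.7]
opening: 0.0595
grasp_force: 0.0
```

{"method": "servo_tool", "body": {"rows": [{"offset":[0,0,0],"yaw":-0.09,"claw":0.3},{"offset":[0,0,0],"yaw":-0.09,"claw":0.3},{"offset":[0,0,0],"yaw":-0.09,"claw":0.3},{"offset":[0,0,0],"yaw":-0.09,"claw":0.3}]}}

```text
time: 50.9
ee_pos: [0.3872, -0.2589, 0.1676]
tcp_rot: [-178.6, 1.1, -34.7]
wrist_force: [0.0, -0.0, 0.2]
opening: 0.0598
grasp_force: 0.0
```

```bash
python3 - <<'E'
from h import *
o=get_obs();print(o["ee_pos"],o["tcp_rot"],o["time"],o["q"].round(2))
E
```

```text
[ 0.38716086 -0.25893712  0.16756082] [-178.55838243    1.10025692  -34.74656078] 50.9 [ -34.59   -6.36  -10.65   86.81    1.44 -179.84]
```

{"method": "servo_tool", "body": {"rows": [{"offset":[0,0,0],"yaw":-0.045,"claw":0.3},{"offset":[0,0,0],"yaw":-0.045,"claw":0.3},{"offset":[0,0,0],"yaw":-0.045,"claw":0.3}]}}

```text
time: 51.28
ee_pos: [0.405, -0.2271, 0.1675]
tcp_rot: [180.0, 0.9, -29.4]
wrist_force: [0.3, -0.1, -0.4]
opening: 0.0602
grasp_force: 0.0
```

```bash
python3 - <<'E'
from h import *
o=get_obs();print(o["ee_pos"],o["tcp_rot"],o["time"],o["q"].round(2))
plan([(.3745,-.2363,.13,158.1)])
E
```

```text
[ 0.40497154 -0.22711374  0.167546  ] [179.98243496   0.92339211 -29.37311257] 51.275 [-2.928e+01 -6.720e+00 -1.097e+01  8.668e+01 -2.000e-02 -1.799e+02]
(0.3745, -0.2363, 0.13, 158.1) off [-0.214, 0.229, 0.379] yaw 0.9585 rows 17
```

{"method": "servo_tool", "body": {"rows": [{"offset":[-0.214,0.229,0.3],"yaw":0.5,"claw":0.3},{"offset":[-0.214,0.229,0.3],"yaw":0.5,"claw":0.3},{"offset":[-0.214,0.229,0.3],"yaw":0.5,"claw":0.3},{"offset":[-0.214,0.229,0.3],"yaw":0.5,"claw":0.3},{"offset":[-0.214,0.229,0.3],"yaw":0.5,"claw":0.3},{"offset":[-0.214,0.229,0.3],"yaw":0.5,"claw":0.3},{"offset":[-0.214,0.229,0.3],"yaw":0.5,"claw":0.3},{"offset":[-0.214,0.229,0.3],"yaw":0.5,"claw":0.3},{"offset":[-0.214,0.229,0.3],"yaw":0.5,"claw":0.3},{"offset":[-0.214,0.229,0.3],"yaw":0.5,"claw":0.3}]}}

```text
time: 52.52
ee_pos: [0.3745, -0.2367, 0.1379]
tcp_rot: [179.1, -0.0, -119.4]
wrist_force: [0.8, -0.3, -0.8]
opening: 0.0596
grasp_force: 0.0
```

{"method": "servo_tool", "body": {"rows": [{"offset":[0,0,0],"yaw":0.4585,"claw":0.3},{"offset":[0,0,0],"yaw":0.4585,"claw":0.3},{"offset":[0,0,0],"yaw":0.4585,"claw":0.3},{"offset":[0,0,0],"yaw":0.4585,"claw":0.3},{"offset":[0,0,0],"yaw":0.4585,"claw":0.3},{"offset":[0,0,0],"yaw":0.4585,"claw":0.3},{"offset":[0,0,0],"yaw":0.4585,"claw":0.3},{"offset":[0,0,0],"yaw":0.4585,"claw":0.3},{"offset":[0,0,0],"yaw":0.4585,"claw":0.3},{"offset":[0,0,0],"yaw":0.4585,"claw":0.3},{"offset":[0,0,0],"yaw":0.4585,"claw":0.3}]}}

```text
time: 53.9
ee_pos: [0.3748, -0.2361, 0.1379]
tcp_rot: [179.9, -0.9, 158.3]
wrist_force: [0.2, 0.7, -0.5]
opening: 0.0601
grasp_force: 0.0
```

```bash
python3 - <<'E'
from h import *
o=get_obs();print(o["ee_pos"],o["tcp_rot"],o["time"],o["q"].round(2))
q=csink("s2",.3746,-.2364,.045,.016); x,y=q[0]; a=q[2]
plan([(x,y,.06,a+180)])
E
```

```text
[ 0.37483461 -0.23609168  0.13790048] [179.89811185  -0.91458501 158.29632313] 53.9 [-3.217e+01 -9.550e+00 -1.674e+01  8.373e+01 -7.000e-02 -1.046e+01]
s2 [ 0.3757 -0.2362] (58.4, 21.7) -22.3 z [0.0057 0.0175] px [258. 193.]
(np.float64(0.375661376953125), np.float64(-0.23616946411132814), 0.06, 157.67447662353516) off [-0.021, 0.0, 0.779] yaw 0.0033 rows 2
```

{"method": "servo_tool", "body": {"rows": [{"offset":[-0.012,0,0.4],"yaw":0.002,"claw":0.3},{"offset":[-0.012,0,0.78],"yaw":0.002,"claw":0.3},{"offset":[-0.012,0,0.78],"yaw":0.002,"claw":0.3},{"offset":[-0.012,0,0.78],"yaw":0.002,"claw":0.3}]}}

```text
time: 54.45
ee_pos: [0.3754, -0.2361, 0.0613]
tcp_rot: [179.9, -0.8, 157.9]
wrist_force: [-0.3, 0.1, -0.5]
opening: 0.06
grasp_force: 0.0
```

{"method": "servo_tool", "body": {"rows": [{"offset":[0,0,0.33],"yaw":0,"claw":0.3},{"offset":[0,0,0.33],"yaw":0,"claw":0.3},{"offset":[0,0,0.33],"yaw":0,"claw":0.5},{"offset":[0,0,0.33],"yaw":0,"claw":1},{"offset":[0,0,0.33],"yaw":0,"claw":1},{"offset":[0,0,0.33],"yaw":0,"claw":1},{"offset":[0,0,0.33],"yaw":0,"claw":1},{"offset":[0,0,0.33],"yaw":0,"claw":1}], "squeeze": 50}}

```text
time: 55.45
ee_pos: [0.3752, -0.2361, 0.0286]
tcp_rot: [179.9, -0.8, 157.8]
wrist_force: [-1.1, -0.5, 6.4]
opening: 0.0202
grasp_force: 49.4
```

{"method": "servo_tool", "body": {"rows": [{"offset":[0,0,-0.74],"yaw":0,"claw":1},{"offset":[0,0,-0.74],"yaw":0,"claw":1},{"offset":[0,0,-0.74],"yaw":0,"claw":1},{"offset":[0,0,-0.74],"yaw":0,"claw":1}]}}

```text
time: 55.95
ee_pos: [0.375, -0.2358, 0.0997]
tcp_rot: [179.9, -1.0, 157.8]
wrist_force: [0.2, 0.2, 0.3]
opening: 0.0204
grasp_force: 49.3
```

```bash
python3 - <<'E'
from h import *
o=get_obs();print(o["ee_pos"],o["tcp_rot"],o["time"],o["opening"])
plan([(.6023,.0384,.1,184.2)])
E
```

```text
[ 0.37499775 -0.23584164  0.09970654] [179.88930829  -1.00815181 157.83870015] 55.95 0.020434232925253273
(0.6023, 0.0384, 0.1, 184.2) off [-0.268, 0.849, -0.004] yaw -0.1465 rows 3
(0.6023, 0.0384, 0.1, 184.2) off [-0.925, 0.963, -0.001] yaw 0.0 rows 3
(0.6023, 0.0384, 0.1, 184.2) off [-0.925, 0.963, -0.001] yaw 0.0 rows 3
```

{"method": "servo_tool", "body": {"rows": [{"offset":[-0.268,0.849,0],"yaw":-0.1465,"claw":1},{"offset":[-0.268,0.849,0],"yaw":-0.1465,"claw":1},{"offset":[-0.268,0.849,0],"yaw":-0.1465,"claw":1},{"offset":[-0.268,0.849,0],"yaw":-0.1465,"claw":1}]}}

```text
time: 56.45
ee_pos: [0.4318, -0.1671, 0.0992]
tcp_rot: [179.5, -0.9, -175.8]
wrist_force: [-0.3, 0.2, -0.2]
opening: 0.0206
grasp_force: 49.4
```

{"method": "servo_tool", "body": {"rows": [{"offset":[-0.925,0.963,-0.017],"yaw":0,"claw":1},{"offset":[-0.925,0.963,-0.017],"yaw":0,"claw":1},{"offset":[-0.925,0.963,-0.017],"yaw":0,"claw":1}]}}

```text
time: 56.82
ee_pos: [0.5186, -0.0627, 0.1008]
tcp_rot: [179.5, -0.8, -175.8]
wrist_force: [-0.2, -0.0, -0.8]
opening: 0.0204
grasp_force: 49.4
```

{"method": "servo_tool", "body": {"rows": [{"offset":[-0.925,0.963,-0.017],"yaw":0,"claw":1},{"offset":[-0.925,0.963,-0.017],"yaw":0,"claw":1},{"offset":[-0.925,0.963,-0.017],"yaw":0,"claw":1},{"offset":[-0.925,0.963,-0.017],"yaw":0,"claw":1},{"offset":[-0.925,0.963,-0.017],"yaw":0,"claw":1},{"offset":[-0.925,0.963,-0.017],"yaw":0,"claw":1}]}}

```text
time: 57.58
ee_pos: [0.6022, 0.0368, 0.1035]
tcp_rot: [179.5, -0.8, -175.9]
wrist_force: [0.2, 0.3, -0.2]
opening: 0.0201
grasp_force: 49.4
```

```bash
python3 - <<'E'
from h import *
o=get_obs();print(o["ee_pos"],o["tcp_rot"],o["time"],o["opening"])
plan([(.6023,.0384,.05,184.2)])
E
```

```text
[0.60220398 0.03675553 0.10347396] [ 179.51467439   -0.76720615 -175.8959026 ] 57.575 0.02013956933752695
(0.6023, 0.0384, 0.05, 184.2) off [-0.009, 0.012, 0.535] yaw -0.0006 rows 1
```

{"method": "servo_tool", "body": {"rows": [{"offset":[-0.009,0.009,0.3],"yaw":0,"claw":1},{"offset":[-0.009,0.009,0.45],"yaw":0,"claw":1},{"offset":[-0.009,0.009,0.52],"yaw":0,"claw":1},{"offset":[-0.009,0.009,0.535],"yaw":0,"claw":1},{"offset":[-0.009,0.009,0.535],"yaw":0,"claw":1},{"offset":[-0.009,0.009,0.535],"yaw":0,"claw":1},{"offset":[-0.009,0.009,0.535],"yaw":0,"claw":1}]}}

```text
time: 58.45
ee_pos: [0.603, 0.0394, 0.0501]
tcp_rot: [179.5, -0.7, -175.8]
wrist_force: [0.2, -0.1, -0.3]
opening: 0.0206
grasp_force: 49.4
```

```bash
python3 - <<'E'
from h import *
o=get_obs();print(o["ee_pos"],o["tcp_rot"],o["time"],o["wrist_force"])
plan([(.6023,.0384,.0475,184.2)])
E
```

```text
[0.60304417 0.03943123 0.05008038] [ 179.50701622   -0.74208239 -175.78528102] 58.45 [ 0.23596505 -0.12595545 -0.29817849]
(0.6023, 0.0384, 0.0475, 184.2) off [0.008, -0.01, 0.026] yaw 0.0001 rows 1
```

{"method": "servo_tool", "body": {"rows": [{"offset":[0.008,-0.01,0.01],"yaw":0,"claw":1},{"offset":[0.008,-0.01,0.025],"yaw":0,"claw":1},{"offset":[0.008,-0.01,0.025],"yaw":0,"claw":1},{"offset":[0.008,-0.01,0.025],"yaw":0,"claw":1},{"offset":[0.008,-0.01,0.025],"yaw":0,"claw":0.6},{"offset":[0.008,-0.01,0.025],"yaw":0,"claw":0.6},{"offset":[0.008,-0.01,0.025],"yaw":0,"claw":0.6}]}}

```text
time: 59.32
ee_pos: [0.602, 0.0383, 0.0469]
tcp_rot: [179.5, -0.8, -175.8]
wrist_force: [1.1, -0.4, 0.0]
opening: 0.0341
grasp_force: 0.0
```

{"method": "servo_tool", "body": {"rows": [{"offset":[0,0,-0.5],"yaw":0,"claw":0.6},{"offset":[0,0,-0.9],"yaw":0,"claw":0.3},{"offset":[0,0,-0.9],"yaw":0,"claw":0.3},{"offset":[0,0,-0.9],"yaw":0,"claw":0.3},{"offset":[0,0,-0.9],"yaw":0,"claw":0.3},{"offset":[0,0,-0.9],"yaw":0,"claw":0.3}]}}

```text
time: 60.08
ee_pos: [0.6029, 0.0376, 0.136]
tcp_rot: [179.5, -0.9, -175.8]
wrist_force: [-0.0, 0.2, -0.6]
opening: 0.0596
grasp_force: 0.0
```

```bash
python3 - <<'E'
from h import *
o=get_obs();print(o["ee_pos"],o["tcp_rot"],o["time"])
q=csink("s3",.6023,.0384,.045,.035)
D=load("s3");csink("s3",.6085,-.0464,.05,.035,data=D);
plan([(.4744,-.2459,.13,196.4)])
E
```

```text
[0.60290324 0.03762847 0.13602782] [ 179.50516286   -0.87373434 -175.78963053] 60.075
s3 [0.602 0.037] (58.5, 22.1) 4.1 z [0.0247 0.0365] px [254. 208.]
s3 [ 0.609  -0.0469] (60.4, 39.9) 4.3 z [0.0316 0.0365] px [154. 200.]
(0.4744, -0.2459, 0.13, 196.4) off [0.497, -0.911, 0.02] yaw -0.0677 rows 2
(0.4744, -0.2459, 0.13, 196.4) off [0.678, -0.786, 0.021] yaw 0.0 rows 2
(0.4744, -0.2459, 0.13, 196.4) off [0.678, -0.786, 0.021] yaw 0.0 rows 2
```

{"method": "servo_tool", "body": {"rows": [{"offset":[0.497,-0.911,0],"yaw":-0.068,"claw":0.3},{"offset":[0.497,-0.911,0],"yaw":-0.068,"claw":0.3},{"offset":[0.497,-0.911,0],"yaw":-0.068,"claw":0.3}]}}

```text
time: 60.5
ee_pos: [0.5594, -0.059, 0.137]
tcp_rot: [179.4, -0.7, -163.7]
wrist_force: [-0.5, 0.0, -0.6]
opening: 0.0597
grasp_force: 0.0
```

{"method": "servo_tool", "body": {"rows": [{"offset":[0.678,-0.786,0.02],"yaw":0,"claw":0.3},{"offset":[0.678,-0.786,0.02],"yaw":0,"claw":0.3},{"offset":[0.678,-0.786,0.02],"yaw":0,"claw":0.3}]}}

```text
time: 60.88
ee_pos: [0.517, -0.1528, 0.1347]
tcp_rot: [179.4, -0.7, -163.7]
wrist_force: [-0.7, 0.5, -0.5]
opening: 0.0599
grasp_force: 0.0
```

{"method": "servo_tool", "body": {"rows": [{"offset":[0.678,-0.786,0.02],"yaw":0,"claw":0.3},{"offset":[0.678,-0.786,0.02],"yaw":0,"claw":0.3},{"offset":[0.678,-0.786,0.02],"yaw":0,"claw":0.3},{"offset":[0.678,-0.786,0.02],"yaw":0,"claw":0.3},{"offset":[0.678,-0.786,0.02],"yaw":0,"claw":0.3},{"offset":[0.678,-0.786,0.02],"yaw":0,"claw":0.3}]}}

```text
time: 61.62
ee_pos: [0.4754, -0.2451, 0.1328]
tcp_rot: [179.3, -0.7, -163.5]
wrist_force: [0.8, -0.2, 0.3]
opening: 0.0598
grasp_force: 0.0
```

```bash
python3 - <<'E'
from h import *
o=get_obs();print(o["ee_pos"],o["tcp_rot"],o["time"])
q=csink("xs1",.4744,-.2459,.033,.016); x,y=q[0]; a=q[2]
plan([(x,y,.06,a+180)])
E
```

```text
[ 0.47535643 -0.24510194  0.13279606] [ 179.34855246   -0.65127699 -163.46819124] 61.625
xs1 [ 0.4747 -0.2455] (33.9, 23.5) 16.3 z [0.0055 0.0175] px [254. 194.]
(np.float64(0.47474844360351565), np.float64(-0.245513916015625), 0.06, 196.31879997253418) off [-0.003, -0.009, 0.728] yaw 0.0011 rows 2
```

{"method": "servo_tool", "body": {"rows": [{"offset":[-0.003,-0.009,0.4],"yaw":0.001,"claw":0.3},{"offset":[-0.003,-0.009,0.73],"yaw":0.001,"claw":0.3},{"offset":[-0.003,-0.009,0.73],"yaw":0.001,"claw":0.3},{"offset":[-0.003,-0.009,0.73],"yaw":0.001,"claw":0.3}]}}

```text
time: 62.18
ee_pos: [0.475, -0.2463, 0.0612]
tcp_rot: [179.4, -0.6, -163.7]
wrist_force: [0.6, -0.6, 0.2]
opening: 0.0599
grasp_force: 0.0
```

{"method": "servo_tool", "body": {"rows": [{"offset":[0,0,0.33],"yaw":0,"claw":0.3},{"offset":[0,0,0.33],"yaw":0,"claw":0.3},{"offset":[0,0,0.33],"yaw":0,"claw":0.5},{"offset":[0,0,0.33],"yaw":0,"claw":1},{"offset":[0,0,0.33],"yaw":0,"claw":1},{"offset":[0,0,0.33],"yaw":0,"claw":1},{"offset":[0,0,0.33],"yaw":0,"claw":1},{"offset":[0,0,0.33],"yaw":0,"claw":1}], "squeeze": 50}}

```text
time: 63.18
ee_pos: [0.4748, -0.2464, 0.0287]
tcp_rot: [179.5, -0.5, -163.7]
wrist_force: [-0.9, 0.8, 6.1]
opening: 0.0228
grasp_force: 49.7
```

{"method": "servo_tool", "body": {"rows": [{"offset":[0,0,-0.74],"yaw":0,"claw":1},{"offset":[0,0,-0.74],"yaw":0,"claw":1},{"offset":[0,0,-0.74],"yaw":0,"claw":1},{"offset":[0,0,-0.74],"yaw":0,"claw":1}]}}

```text
time: 63.68
ee_pos: [0.4744, -0.2463, 0.0996]
tcp_rot: [179.3, -0.7, -163.7]
wrist_force: [0.3, -0.9, -1.1]
opening: 0.0226
grasp_force: 49.2
```

```bash
python3 - <<'E'
from h import *
o=get_obs();print(o["ee_pos"],o["tcp_rot"],o["time"],o["opening"])
plan([(.5088,-.0536,.1,184.2)])
E
```

```text
[ 0.47444437 -0.24626879  0.09962428] [ 179.29518607   -0.72533342 -163.72828942] 63.675 0.022616933442944614
(0.5088, -0.0536, 0.1, 184.2) off [-0.435, 0.877, 0.003] yaw 0.067 rows 2
(0.5088, -0.0536, 0.1, 184.2) off [-0.242, 0.948, -0.002] yaw 0.0 rows 2
```

{"method": "servo_tool", "body": {"rows": [{"offset":[-0.435,0.877,0],"yaw":0.067,"claw":1},{"offset":[-0.435,0.877,0],"yaw":0.067,"claw":1},{"offset":[-0.435,0.877,0],"yaw":0.067,"claw":1}]}}

```text
time: 64.05
ee_pos: [0.4918, -0.1478, 0.0999]
tcp_rot: [179.4, -0.9, -175.6]
wrist_force: [-0.1, 0.5, 0.3]
opening: 0.0223
grasp_force: 49.3
```

{"method": "servo_tool", "body": {"rows": [{"offset":[-0.242,0.948,0],"yaw":0,"claw":1},{"offset":[-0.242,0.948,0],"yaw":0,"claw":1},{"offset":[-0.242,0.948,0],"yaw":0,"claw":1},{"offset":[-0.242,0.948,0],"yaw":0,"claw":1},{"offset":[-0.242,0.948,0],"yaw":0,"claw":1},{"offset":[-0.242,0.948,0],"yaw":0,"claw":1}]}}

```text
time: 64.8
ee_pos: [0.5092, -0.0547, 0.1017]
tcp_rot: [179.5, -0.8, -175.9]
wrist_force: [0.1, 1.0, -1.0]
opening: 0.0223
grasp_force: 49.4
```

{"method": "servo_tool", "body": {"rows": [{"offset":[0,0,0.3],"yaw":0,"claw":1},{"offset":[0,0,0.45],"yaw":0,"claw":1},{"offset":[0,0,0.48],"yaw":0,"claw":1},{"offset":[0,0,0.48],"yaw":0,"claw":1},{"offset":[0,0,0.48],"yaw":0,"claw":1},{"offset":[0,0,0.48],"yaw":0,"claw":1}]}}

```text
time: 65.55
ee_pos: [0.509, -0.0535, 0.0544]
tcp_rot: [179.5, -0.7, -175.8]
wrist_force: [0.9, -0.2, 0.8]
opening: 0.0221
grasp_force: 49.4
```

```bash
python3 - <<'E'
from h import *
o=get_obs();print(o["ee_pos"],o["tcp_rot"],o["time"],o["wrist_force"])
plan([(.5088,-.0536,.0476,184.2)])
E
```

```text
[ 0.50899821 -0.05351082  0.05442362] [ 179.51931516   -0.72196102 -175.78924805] 65.55 [ 0.87010364 -0.18706244  0.77933658]
(0.5088, -0.0536, 0.0476, 184.2) off [0.001, -0.001, 0.068] yaw 0.0 rows 1
```

{"method": "servo_tool", "body": {"rows": [{"offset":[0,0,0.04],"yaw":0,"claw":1},{"offset":[0,0,0.067],"yaw":0,"claw":1},{"offset":[0,0,0.067],"yaw":0,"claw":1},{"offset":[0,0,0.067],"yaw":0,"claw":1},{"offset":[0,0,0.067],"yaw":0,"claw":0.6},{"offset":[0,0,0.067],"yaw":0,"claw":0.6},{"offset":[0,0,0.067],"yaw":0,"claw":0.6}]}}

```text
time: 66.42
ee_pos: [0.5085, -0.0534, 0.0469]
tcp_rot: [179.5, -0.8, -175.8]
wrist_force: [0.7, 0.0, 1.0]
opening: 0.0338
grasp_force: 0.0
```

{"method": "servo_tool", "body": {"rows": [{"offset":[0,0,-0.5],"yaw":0,"claw":0.6},{"offset":[0,0,-0.9],"yaw":0,"claw":0.2},{"offset":[0,0,-0.9],"yaw":0,"claw":0.2},{"offset":[0,0,-0.9],"yaw":0,"claw":0.2},{"offset":[0,0,-0.9],"yaw":0,"claw":0.2},{"offset":[0,0,-0.9],"yaw":0,"claw":0.2}]}}

```text
time: 67.18
ee_pos: [0.5094, -0.054, 0.1361]
tcp_rot: [179.5, -0.9, -175.8]
wrist_force: [0.6, -0.1, -0.1]
opening: 0.0683
grasp_force: 0.0
```

```bash
python3 - <<'E'
from h import *
o=get_obs();print(o["ee_pos"],o["tcp_rot"],o["time"])
q=csink("xs2",.5088,-.0536,.035,.035)
D=load("xs2");csink("xs2",.5024,.0308,.05,.035,data=D);csink("xs2",.6023,.0384,.04,.035,data=D);csink("xs2",.6085,-.0464,.05,.035,data=D)
plan([(.5858,-.2475,.13,160.7)])
E
```

```text
[ 0.50935578 -0.054041    0.13606497] [ 179.49113857   -0.87155743 -175.78829173] 67.175
xs2 [ 0.5091 -0.0545] (33.9, 23.9) 4.0 z [0.0245 0.0364] px [254. 200.]
xs2 [0.5029 0.0292] (69.7, 51.6) 4.2 z [0.0319 0.0364] px [359. 198.]Traceback (most recent call last):
  File "<stdin>", line 4, in <module>
  File "h.py", line 59, in csink
    q=rectw(name,m,zt,T); print(tag,q[0].round(4),q[1],round(q[2],1),"z",np.percentile(C[...,2][m>0],[50,90]).round(4),"px",q[3].mean(0).round()); return q
  File "h.py", line 41, in rectw
    c=max(cv2.findContours(mask.astype(np.uint8),0,2)[0],key=cv2.contourArea)[:,0]
      ~~~^^^^^^^^^^^^^^^^^^^^^^^^^^^^^^^^^^^^^^^^^^^^^^^^^^^^^^^^^^^^^^^^^^^^
ValueError: max() iterable argument is empty
```

```bash
python3 - <<'E'
from h import *
plan([(.5858,-.2475,.13,160.7)])
E
```

```text
(0.5858, -0.2475, 0.13, 160.7) off [-0.31, -0.993, 0.018] yaw 0.1306 rows 3
(0.5858, -0.2475, 0.13, 160.7) off [-0.68, -0.787, 0.031] yaw 0.0 rows 2
```

{"method": "servo_tool", "body": {"rows": [{"offset":[-0.31,-0.993,0],"yaw":0.1306,"claw":0.1},{"offset":[-0.31,-0.993,0],"yaw":0.1306,"claw":0.1},{"offset":[-0.31,-0.993,0],"yaw":0.1306,"claw":0.1},{"offset":[-0.31,-0.993,0],"yaw":0.1306,"claw":0.1}]}}

```text
time: 67.72
ee_pos: [0.5476, -0.1506, 0.1353]
tcp_rot: [179.9, -1.0, 160.7]
wrist_force: [0.2, 0.3, 0.3]
opening: 0.077
grasp_force: 0.0
```

{"method": "servo_tool", "body": {"rows": [{"offset":[-0.68,-0.787,0.03],"yaw":0,"claw":0.1},{"offset":[-0.68,-0.787,0.03],"yaw":0,"claw":0.1},{"offset":[-0.68,-0.787,0.03],"yaw":0,"claw":0.1},{"offset":[-0.68,-0.787,0.03],"yaw":0,"claw":0.1},{"offset":[-0.68,-0.787,0.03],"yaw":0,"claw":0.1},{"offset":[-0.68,-0.787,0.03],"yaw":0,"claw":0.1}]}}

```text
time: 68.47
ee_pos: [0.5861, -0.2466, 0.132]
tcp_rot: [179.9, -0.9, 160.8]
wrist_force: [-0.2, 0.1, -0.1]
opening: 0.077
grasp_force: 0.0
```

```bash
python3 - <<'E'
from h import *
o=get_obs();print(o["ee_pos"],o["tcp_rot"],o["time"])
q=chk("fan1",.5858,-.2475,.013,.05,.006); x,y=q[0]; a=q[2]
plan([(x,y,.06,a+180)])
E
```

```text
[ 0.58611525 -0.24661362  0.13199683] [179.85727583  -0.88007622 160.78043949] 68.475
fan1 [ 0.5868 -0.2475] (63.4, 33.8) -19.3 z 0.0135
(np.float64(0.5868169555664062), np.float64(-0.24749723815917968), 0.06, 160.73938751220703) off [-0.02, -0.006, 0.719] yaw 0.0001 rows 2
```

{"method": "servo_tool", "body": {"rows": [{"offset":[-0.015,-0.006,0.4],"yaw":0,"claw":0.1},{"offset":[-0.015,-0.006,0.72],"yaw":0,"claw":0.2},{"offset":[-0.015,-0.006,0.72],"yaw":0,"claw":0.2},{"offset":[-0.015,-0.006,0.72],"yaw":0,"claw":0.2}]}}

```text
time: 69.03
ee_pos: [0.5868, -0.2481, 0.0611]
tcp_rot: [179.9, -0.8, 160.7]
wrist_force: [0.0, 0.6, -0.7]
opening: 0.0684
grasp_force: 0.0
```

{"method": "servo_tool", "body": {"rows": [{"offset":[0,0,0.34],"yaw":0,"claw":0.2},{"offset":[0,0,0.34],"yaw":0,"claw":0.2},{"offset":[0,0,0.34],"yaw":0,"claw":0.4},{"offset":[0,0,0.34],"yaw":0,"claw":1},{"offset":[0,0,0.34],"yaw":0,"claw":1},{"offset":[0,0,0.34],"yaw":0,"claw":1},{"offset":[0,0,0.34],"yaw":0,"claw":1},{"offset":[0,0,0.34],"yaw":0,"claw":1}], "squeeze": 50}}

```text
time: 70.03
ee_pos: [0.5868, -0.2483, 0.0277]
tcp_rot: [179.9, -0.7, 160.7]
wrist_force: [-0.6, -0.5, 4.9]
opening: 0.0324
grasp_force: 49.8
```

{"method": "servo_tool", "body": {"rows": [{"offset":[0,0,-0.8],"yaw":0,"claw":1},{"offset":[0,0,-0.8],"yaw":0,"claw":1},{"offset":[0,0,-0.8],"yaw":0,"claw":1},{"offset":[0,0,-0.8],"yaw":0,"claw":1}]}}

```text
time: 70.53
ee_pos: [0.5865, -0.2482, 0.104]
tcp_rot: [179.9, -1.0, 160.7]
wrist_force: [0.2, -0.8, -1.3]
opening: 0.0324
grasp_force: 50.1
```

```bash
python3 - <<'E'
from h import *
o=get_obs();print(o["ee_pos"],o["tcp_rot"],o["time"],o["opening"])
plan([(.5025,.0302,.11,184.2)])
E
```

```text
[ 0.58645877 -0.24821546  0.10401032] [179.8509826   -1.01496468 160.69919377] 70.525 0.0323689734918225
(0.5025, 0.0302, 0.11, 184.2) off [0.571, 0.783, -0.008] yaw -0.1306 rows 3
(0.5025, 0.0302, 0.11, 184.2) off [0.211, 0.946, -0.02] yaw 0.0 rows 2
(0.5025, 0.0302, 0.11, 184.2) off [0.211, 0.946, -0.02] yaw 0.0 rows 2
```

{"method": "servo_tool", "body": {"rows": [{"offset":[0.571,0.783,0],"yaw":-0.1306,"claw":1},{"offset":[0.571,0.783,0],"yaw":-0.1306,"claw":1},{"offset":[0.571,0.783,0],"yaw":-0.1306,"claw":1},{"offset":[0.571,0.783,0],"yaw":-0.1306,"claw":1}]}}

```text
time: 71.03
ee_pos: [0.5587, -0.1558, 0.1055]
tcp_rot: [179.5, -0.9, -175.9]
wrist_force: [0.2, 0.2, 0.0]
opening: 0.0318
grasp_force: 50.1
```

{"method": "servo_tool", "body": {"rows": [{"offset":[0.211,0.946,-0.01],"yaw":0,"claw":1},{"offset":[0.211,0.946,-0.01],"yaw":0,"claw":1},{"offset":[0.211,0.946,-0.01],"yaw":0,"claw":1}]}}

```text
time: 71.4
ee_pos: [0.5308, -0.062, 0.1083]
tcp_rot: [179.5, -0.8, -175.8]
wrist_force: [0.1, -0.8, -0.8]
opening: 0.032
grasp_force: 50.2
```

{"method": "servo_tool", "body": {"rows": [{"offset":[0.211,0.946,-0.01],"yaw":0,"claw":1},{"offset":[0.211,0.946,-0.01],"yaw":0,"claw":1},{"offset":[0.211,0.946,-0.01],"yaw":0,"claw":1},{"offset":[0.211,0.946,-0.01],"yaw":0,"claw":1},{"offset":[0.211,0.946,-0.01],"yaw":0,"claw":1},{"offset":[0.211,0.946,-0.01],"yaw":0,"claw":1}]}}

```text
time: 72.15
ee_pos: [0.5033, 0.029, 0.1106]
tcp_rot: [179.5, -0.8, -175.9]
wrist_force: [-0.2, -0.2, 0.1]
opening: 0.0322
grasp_force: 50.2
```

{"method": "servo_tool", "body": {"rows": [{"offset":[0,0,0.2],"yaw":0,"claw":1},{"offset":[0,0,0.36],"yaw":0,"claw":1},{"offset":[0,0,0.36],"yaw":0,"claw":1},{"offset":[0,0,0.36],"yaw":0,"claw":1},{"offset":[0,0,0.36],"yaw":0,"claw":1},{"offset":[0,0,0.36],"yaw":0,"claw":1}]}}

```text
time: 72.9
ee_pos: [0.5028, 0.0302, 0.0753]
tcp_rot: [179.5, -0.7, -175.8]
wrist_force: [-0.2, -0.0, -1.0]
opening: 0.0322
grasp_force: 50.2
```

```bash
python3 - <<'E'
from h import *
o=get_obs();print(o["ee_pos"],o["tcp_rot"],o["time"],o["wrist_force"],o["opening"])
plan([(.5027,.0303,.0627,184.2)])
E
```

```text
[0.50284089 0.03019683 0.07532953] [ 179.50938544   -0.72903799 -175.78646459] 72.9 [-0.23761984 -0.04308088 -0.98573052] 0.032168117707420056
(0.5027, 0.0303, 0.0627, 184.2) off [-0.0, 0.0, 0.126] yaw 0.0001 rows 1
```

{"method": "servo_tool", "body": {"rows": [{"offset":[0,0,0.08],"yaw":0,"claw":1},{"offset":[0,0,0.125],"yaw":0,"claw":1},{"offset":[0,0,0.125],"yaw":0,"claw":1},{"offset":[0,0,0.125],"yaw":0,"claw":1},{"offset":[0,0,0.125],"yaw":0,"claw":0.45},{"offset":[0,0,0.125],"yaw":0,"claw":0.45},{"offset":[0,0,0.125],"yaw":0,"claw":0.45}]}}

```text
time: 73.78
ee_pos: [0.5023, 0.0303, 0.062]
tcp_rot: [179.5, -0.8, -175.8]
wrist_force: [-0.8, -0.3, 0.5]
opening: 0.0473
grasp_force: 0.0
```

{"method": "servo_tool", "body": {"rows": [{"offset":[0,0,-0.5],"yaw":0,"claw":0.45},{"offset":[0,0,-1],"yaw":0,"claw":0},{"offset":[0,0,-1],"yaw":0,"claw":0},{"offset":[0,0,-1],"yaw":0,"claw":0},{"offset":[0,0,-1],"yaw":0,"claw":0},{"offset":[0,0,-1],"yaw":0,"claw":0}]}}

```text
time: 74.53
ee_pos: [0.5033, 0.0295, 0.1612]
tcp_rot: [179.5, -0.9, -175.8]
wrist_force: [-0.1, 0.7, 0.1]
opening: 0.0852
grasp_force: 0.0
```

{"method": "servo_tool", "body": {"rows": [{"offset":[-0.3,-0.3,-0.5],"yaw":0.5,"claw":0},{"offset":[-0.3,-0.3,-0.5],"yaw":0.5,"claw":0},{"offset":[-0.3,-0.3,-0.5],"yaw":0.5,"claw":0},{"offset":[-0.3,-0.3,-0.5],"yaw":0.5,"claw":0},{"offset":[-0.3,-0.3,-0.5],"yaw":0.5,"claw":0},{"offset":[-0.3,-0.3,-0.5],"yaw":0.5,"claw":0},{"offset":[-0.3,-0.3,-0.5],"yaw":0.5,"claw":0},{"offset":[-0.3,-0.3,-0.5],"yaw":0.5,"claw":0},{"offset":[-0.3,-0.3,-0.5],"yaw":0.5,"claw":0},{"offset":[-0.3,-0.3,-0.5],"yaw":0.5,"claw":0},{"offset":[-0.3,-0.3,-0.5],"yaw":0.5,"claw":0}]}}

```text
time: 75.9
ee_pos: [0.5365, 0.0014, 0.2113]
tcp_rot: [-179.2, -0.5, 94.3]
wrist_force: [-0.4, 0.2, 0.1]
opening: 0.0853
grasp_force: 0.0
```

```bash
python3 - <<'E'
from h import *
o=get_obs();print(o["ee_pos"],o["tcp_rot"],o["time"])
p,d,T=snap("wrist","w8");D=(p,d,T);C=cloud("wrist",d,T)
for n,x,y,z,r in [("fan",.5025,.0303,.047,.05),]:
    m=(np.hypot(C[...,0]-x,C[...,1]-y)<r)&(C[...,2]>z-.005)&(C[...,2]<z+.006); q=rectw("wrist",cv2.morphologyEx(m.astype(np.uint8),2,np.ones((3,3))),z,T);print(n,q[0].round(4),q[1:3],np.median(C[...,2][m]))
for n,x,y,r in [("l",.5024,.0308,.05),("m",.6085,-.0464,.045),("s",.6023,.0384,.04),("xs",.5088,-.0536,.035)]:
    try: csink(n,x,y,r,.035,data=D)
    except Exception as e: print(n,e)
g=hsv(p); g=((g[...,0]>50)&(g[...,0]<80)&(g[...,1]>80)&(g[...,2]>60)).astype(np.uint8); g[:,385:]=0
n,l,s,_=cv2.connectedComponentsWithStats(cv2.morphologyEx(g,3,np.ones((9,9)))); i=1+s[1:,4].argmax()
h=cv2.convexHull(np.argwhere(l==i)[:,::-1].astype(np.int32)); b=np.zeros_like(g); cv2.fillConvexPoly(b,h,1); print("board",rectw("wrist",b,.006,T)[:3])
E
```

```text
[0.53651176 0.00142842 0.21131642] [-179.19378294   -0.49504179   94.30202017] 75.9
fan [0.5016 0.0287] ((63.5, 32.9), 4.434152126312256) 0.04853755413649399
l [0.5013 0.0492] (69.3, 8.5) 4.4 z [0.0335 0.0395] px [222. 133.]
m [ 0.6084 -0.0473] (60.5, 40.0) 4.7 z [0.0321 0.0365] px [316. 218.]
s [0.6014 0.0364] (58.4, 21.9) 4.4 z [0.0266 0.0366] px [315. 153.]
xs [ 0.5087 -0.0546] (33.5, 25.9) 4.7 z [0.0323 0.0366] px [222. 218.]
board (array([ 0.5557644 , -0.00772676]), (242.1, 166.6), 4.357490062713623)
```

View pics/w8.png

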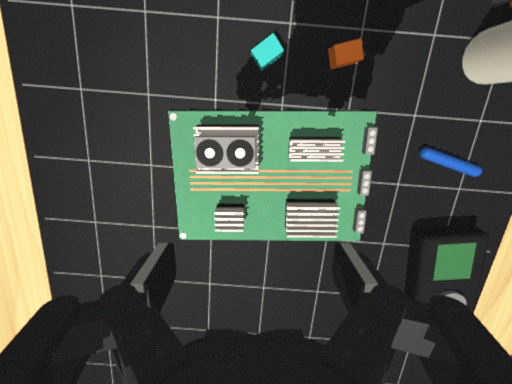

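The sinks, and the fan on the large sink at (225,153), sit square on the board. Some views show offsets of 1–2 mm in y, so I'll check directly for exposed module ledges before the knob.

```bash
python3 - <<'E'
from h import *
p,d,T=load("w8");C=cloud("wrist",d,T)
a=np.radians(4.25);Rm=np.array([[np.cos(a),np.sin(a)],[-np.sin(a),np.cos(a)]])
for n,c,h in [("l",(.5024,.0308),(35,25)),("s",(.6023,.0384),(29,11)),("m",(.6085,-.0464),(30,19)),("xs",(.5088,-.0536),(17,12))]:
    L=(C[...,:2]-c)@Rm.T*1000; z=C[...,2]*1000
    print(n)
    for lo in np.arange(h[1]-4,h[1]+7,1.):
        for s in (1,-1):
            m=(abs(L[...,0])<h[0]-5)&(s*L[...,1]>=lo)&(s*L[...,1]<lo+1)
            if s==1: r=f"{lo:.0f}: "
            r+=f"  {'+-'[s<0]}y n{m.sum():3d} "+(f"{np.median(z[m]):.1f} [{((z[m]>12)&(z[m]<24)).mean():.2f} mid]" if m.any() else "")
        print(r)
plan([(.5616,.3203,.2,94)])
E
```

```text
l
21:   +y n 56 36.4 [0.00 mid]  -y n1707 260.0 [0.00 mid]
22:   +y n 55 36.1 [0.00 mid]  -y n2459 270.9 [0.00 mid]
23:   +y n107 24.7 [0.50 mid]  -y n1165 270.2 [0.00 mid]
24:   +y n 53 20.0 [1.00 mid]  -y n486 264.0 [0.03 mid]
25:   +y n 49 7.2 [0.00 mid]  -y n483 241.4 [0.00 mid]
26:   +y n 51 7.1 [0.00 mid]  -y n860 249.8 [0.00 mid]
27:   +y n 51 7.2 [0.00 mid]  -y n348 256.1 [0.00 mid]
28:   +y n 51 7.3 [0.00 mid]  -y n218 257.6 [0.00 mid]
29:   +y n 52 7.3 [0.00 mid]  -y n211 257.7 [0.00 mid]
30:   +y n 51 7.1 [0.00 mid]  -y n219 258.3 [0.00 mid]
31:   +y n 39 7.3 [0.00 mid]  -y n201 257.4 [0.00 mid]
s
7:   +y n  3 34.9 [0.00 mid]  -y n 17 24.7 [0.00 mid]
8:   +y n 41 36.6 [0.00 mid]  -y n 27 24.4 [0.33 mid]
9:   +y n130 28.3 [0.32 mid]  -y n 35 24.3 [0.29 mid]
10:   +y n 83 18.3 [0.51 mid]  -y n 73 25.1 [0.21 mid]
11:   +y n 40 7.5 [0.00 mid]  -y n 96 32.6 [0.00 mid]
12:   +y n 41 7.5 [0.00 mid]  -y n 30 36.3 [0.00 mid]
13:   +y n 38 7.2 [0.00 mid]  -y n  0 
14:   +y n 12 7.1 [0.00 mid]  -y n  0 
15:   +y n 32 7.5 [0.00 mid]  -y n  0 
16:   +y n 41 7.1 [0.00 mid]  -y n  0 
17:
[... 564 characters left out ...]
25 mid]  -y n  0 
10:   +y n105 29.0 [0.19 mid]  -y n  0 
11:   +y n 88 14.9 [0.65 mid]  -y n 61 30.9 [0.00 mid]
12:   +y n 14 8.0 [0.07 mid]  -y n 42 32.2 [0.05 mid]
13:   +y n 16 7.4 [0.00 mid]  -y n 13 36.1 [0.00 mid]
14:   +y n 15 7.3 [0.00 mid]  -y n  1 34.5 [0.00 mid]
15:   +y n 12 7.0 [0.00 mid]  -y n  0 
16:   +y n 12 7.6 [0.00 mid]  -y n  0 
17:   +y n 18 7.7 [0.00 mid]  -y n  0 
18:   +y n 16 7.2 [0.00 mid]  -y n  0 
(0.5616, 0.3203, 0.2, 94) off [0.79, 0.122, 0.034] yaw 0.0016 rows 2
(0.5616, 0.3203, 0.2, 94) off [0.791, 0.118, 0.028] yaw 0.0 rows 2
(0.5616, 0.3203, 0.2, 94) off [0.791, 0.118, 0.028] yaw 0.0 rows 2
(0.5616, 0.3203, 0.2, 94) off [0.791, 0.118, 0.028] yaw 0.0 rows 2
```

The exposed ledges are only about 1 mm on each module, well inside 4 mm. The knob is next.

{"method": "servo_tool", "body": {"rows": [{"offset":[0.79,0.122,0],"yaw":0,"claw":0},{"offset":[0.79,0.122,0],"yaw":0,"claw":0},{"offset":[0.79,0.122,0],"yaw":0,"claw":0}]}}

```text
time: 76.32
ee_pos: [0.5429, 0.082, 0.2119]
tcp_rot: [-179.2, -0.5, 94.4]
wrist_force: [0.5, -1.1, -0.6]
opening: 0.0855
grasp_force: 0.0
```

{"method": "servo_tool", "body": {"rows": [{"offset":[0.79,0.122,0],"yaw":0,"claw":0},{"offset":[0.79,0.122,0],"yaw":0,"claw":0},{"offset":[0.79,0.122,0],"yaw":0,"claw":0}]}}

```text
time: 76.7
ee_pos: [0.5494, 0.1608, 0.2124]
tcp_rot: [-179.2, -0.5, 94.3]
wrist_force: [-0.1, -0.5, -0.4]
opening: 0.0858
grasp_force: 0.0
```

{"method": "servo_tool", "body": {"rows": [{"offset":[0.79,-0.2,0],"yaw":0,"claw":0},{"offset":[0.79,-0.2,0],"yaw":0,"claw":0},{"offset":[0.79,-0.2,0],"yaw":0,"claw":0},{"offset":[0.79,-0.2,0],"yaw":0,"claw":0},{"offset":[0.79,-0.2,0],"yaw":0,"claw":0},{"offset":[0.79,-0.2,0],"yaw":0,"claw":0}]}}

```text
time: 77.45
ee_pos: [0.5239, 0.2373, 0.2136]
tcp_rot: [-179.2, -0.5, 94.1]
wrist_force: [0.1, -0.7, -0.4]
opening: 0.0854
grasp_force: 0.0
```

```bash
python3 - <<'E'
from h import *
o=get_obs();print(o["ee_pos"],o["tcp_rot"],o["time"])
p,d,T=snap("wrist","w9");C=cloud("wrist",d,T)
def pr(n,m,z=None):
    m=cv2.morphologyEx(m.astype(np.uint8),2,np.ones((3,3))); z=np.median(C[...,2][m>0]) if z is None else z; r=rectw("wrist",m,z,T); print(n,r[0].round(4),r[1],round(r[2],1),z.round(4) if z else z)
pr("bar",(C[...,2]>.086)&(C[...,2]<.1)&(np.hypot(C[...,0]-.5616,C[...,1]-.3203)<.03))
pr("hump",(C[...,2]>.07)&(C[...,2]<.08)&(abs(C[...,0]-.62)<.025)&(abs(C[...,1]-.32)<.08))
pr("panel",(C[...,2]>.05)&(C[...,2]<.062)&(abs(C[...,0]-.57)<.09)&(abs(C[...,1]-.32)<.08))
for n,y in [("pill",.3646),("relay",.3247),("reel",.2849),("tin",.245)]:
    c=np.array([.419,.3048])+(y-.3048)*np.array([.0732,.9973]);m=(np.hypot(C[...,0]-c[0],C[...,1]-c[1])<.025)&(C[...,2]>.018)&(C[...,2]<.04)
    print(n,m.sum()); 
    if m.sum()>50: pr(n,m)
plan([(.5616,.3203,.13,175.2)])
E
```

```text
[0.52391663 0.23732412 0.21363883] [-179.22575823   -0.48758605   94.14366646] 77.45
bar [0.563  0.3183] (38.0, 11.9) -4.8 0.0931
hump [0.6235 0.3154] (89.3, 32.2) 87.3 0.0762
panel [0.5802 0.3174] (123.3, 119.0) 87.3 0.0563
pill 1352
pill [0.4256 0.3639] (35.3, 34.7) -4.4 0.0252
relay 643
relay [0.4241 0.3255] (30.3, 19.9) -4.7 0.0291
reel 883
reel [0.4202 0.2845] (37.0, 34.4) 4.2 0.0294
tin 758
tin [0.4184 0.2442] (34.0, 31.6) 4.3 0.0273
(0.5616, 0.3203, 0.13, 175.2) off [0.791, 0.448, 0.837] yaw -0.4502 rows 8
```

View pics/w9.png

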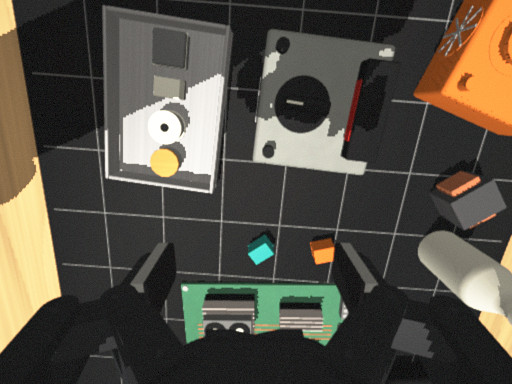

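The tray holds the pillbox, relay, reel and tin. The knob bar at (295,103) is about 2° clockwise of the box axis.

{"method": "servo_tool", "body": {"rows": [{"offset":[0.791,0.448,0],"yaw":-0.45,"claw":0.2},{"offset":[0.791,0.448,0],"yaw":-0.45,"claw":0.3},{"offset":[0.791,0.448,0.5],"yaw":-0.45,"claw":0.4},{"offset":[0.791,0.448,0.65],"yaw":-0.45,"claw":0.5},{"offset":[0.791,0.448,0.65],"yaw":-0.45,"claw":0.5},{"offset":[0.791,0.448,0.65],"yaw":-0.45,"claw":0.5},{"offset":[0.791,0.448,0.65],"yaw":-0.45,"claw":0.5},{"offset":[0.791,0.448,0.65],"yaw":-0.45,"claw":0.5},{"offset":[0.791,0.448,0.65],"yaw":-0.45,"claw":0.5},{"offset":[0.791,0.448,0.65],"yaw":-0.45,"claw":0.5},{"offset":[0.791,0.448,0.65],"yaw":-0.45,"claw":0.5},{"offset":[0.791,0.448,0.65],"yaw":-0.45,"claw":0.5}]}}

```text
time: 79.0
ee_pos: [0.5616, 0.3208, 0.1487]
tcp_rot: [179.6, -0.8, 175.2]
wrist_force: [-0.2, -0.8, 0.4]
opening: 0.0427
grasp_force: 0.0
```

```bash
python3 - <<'E'
from h import *
o=get_obs();print(o["ee_pos"],o["tcp_rot"],o["time"],o["q"].round(1),o["opening"])
q=chk("k1",.5623,.3193,.093,.03,.006)
x,y=q[0]
plan([(x,y,.093,180+q[2])])
E
```

```text
[0.56159295 0.32076246 0.14866749] [179.63459832  -0.84489387 175.17320333] 79.0 [29.4 18.1 13.7 86.1  0.8 34.2] 0.04272304009222306
k1 [0.5624 0.3188] (38.4, 11.7) -5.0 z 0.093
(np.float64(0.562370849609375), np.float64(0.31878750610351564), 0.093, 175.02509307861328) off [-0.018, -0.022, 0.557] yaw 0.0009 rows 1
```

{"method": "servo_tool", "body": {"rows": [{"offset":[-0.018,-0.018,0.3],"yaw":0,"claw":0.5},{"offset":[-0.018,-0.018,0.55],"yaw":0,"claw":0.5},{"offset":[-0.018,-0.018,0.55],"yaw":0,"claw":0.5},{"offset":[-0.018,-0.018,0.55],"yaw":0,"claw":0.5},{"offset":[-0.018,-0.018,0.55],"yaw":0,"claw":1},{"offset":[-0.018,-0.018,0.55],"yaw":0,"claw":1},{"offset":[-0.018,-0.018,0.55],"yaw":0,"claw":1},{"offset":[-0.018,-0.018,0.55],"yaw":0,"claw":1},{"offset":[-0.018,-0.018,0.55],"yaw":0,"claw":1},{"offset":[-0.018,-0.018,0.55],"yaw":0,"claw":1}], "squeeze": 60}}

```text
time: 80.3
ee_pos: [0.5628, 0.3196, 0.094]
tcp_rot: [179.6, -0.8, 175.2]
wrist_force: [2.4, 4.1, 2.8]
opening: 0.0104
grasp_force: 63.0
```

{"method": "servo_tool", "body": {"rows": [{"offset":[0,0,0.04],"yaw":0,"claw":1},{"offset":[0,0,0.07],"yaw":0,"claw":1},{"offset":[0,0,0.07],"yaw":0,"claw":1},{"offset":[0,0,0.07],"yaw":0,"claw":1},{"offset":[0,0,0.07],"yaw":0,"claw":1}]}}

```text
time: 80.92
ee_pos: [0.5629, 0.3196, 0.0889]
tcp_rot: [179.5, -0.7, 175.2]
wrist_force: [0.5, 2.4, 15.1]
opening: 0.0107
grasp_force: 64.9
```

{"method": "servo_tool", "body": {"rows": [{"offset":[0,0,0.01],"yaw":0.05,"claw":1},{"offset":[0,0,0.01],"yaw":0.1,"claw":1},{"offset":[0,0,0.01],"yaw":0.15,"claw":1},{"offset":[0,0,0.01],"yaw":0.2,"claw":1},{"offset":[0,0,0.01],"yaw":0.25,"claw":1},{"offset":[0,0,0.01],"yaw":0.3,"claw":1},{"offset":[0,0,0.01],"yaw":0.35,"claw":1},{"offset":[0,0,0.01],"yaw":0.385,"claw":1},{"offset":[0,0,0.01],"yaw":0.385,"claw":1},{"offset":[0,0,0.01],"yaw":0.385,"claw":1},{"offset":[0,0,0.01],"yaw":0.385,"claw":1}]}}

```text
time: 82.3
ee_pos: [0.563, 0.3198, 0.0887]
tcp_rot: [-179.6, -0.7, 105.9]
wrist_force: [-1.5, 1.4, 20.9]
opening: 0.0105
grasp_force: 65.6
```

```bash
python3 - <<'E'
from h import *
o=get_obs();print(o["ee_pos"],o["tcp_rot"],o["time"],o["wrist_force"],o["torque"],o["opening"])
E
```

```text
[0.56300818 0.31977502 0.0887449 ] [-179.55594736   -0.70835992  105.90503417] 82.3 [-1.54150919  1.40001388 20.86308599] [ 0.30064796  0.29057054 -0.01487684] 0.010547277812344403
```

{"method": "servo_tool", "body": {"rows": [{"offset":[0,0,0],"yaw":0.02,"claw":1},{"offset":[0,0,0],"yaw":0.02,"claw":1},{"offset":[0,0,0],"yaw":0.02,"claw":1},{"offset":[0,0,-0.03],"yaw":0.02,"claw":1},{"offset":[0,0,-0.05],"yaw":0.02,"claw":1},{"offset":[0,0,-0.05],"yaw":0.02,"claw":0.6},{"offset":[0,0,-0.05],"yaw":0.02,"claw":0.6},{"offset":[0,0,-0.05],"yaw":0.02,"claw":0.5},{"offset":[0,0,-0.05],"yaw":0.02,"claw":0.5}]}}

```text
time: 83.42
ee_pos: [0.5622, 0.3191, 0.0902]
tcp_rot: [-179.2, -0.6, 102.3]
wrist_force: [-0.3, 1.2, 0.1]
opening: 0.0424
grasp_force: 0.0
```

{"method": "servo_tool", "body": {"rows": [{"offset":[0,0,-0.4],"yaw":0,"claw":0.5},{"offset":[0,0,-0.9],"yaw":0,"claw":0.5},{"offset":[0,0,-1],"yaw":0,"claw":0.2},{"offset":[0,0,-1],"yaw":0,"claw":0.2},{"offset":[0,0,-1],"yaw":0,"claw":0.2}]}}

```text
time: 84.05
ee_pos: [0.5634, 0.3182, 0.1888]
tcp_rot: [-179.2, -0.6, 102.3]
wrist_force: [-0.9, -0.3, -0.5]
opening: 0.0681
grasp_force: 0.0
```

{"method": "servo_tool", "body": {"rows": [{"offset":[-0.8,0.2,-0.2],"yaw":0,"claw":0},{"offset":[-0.8,0.2,-0.2],"yaw":0,"claw":0},{"offset":[-0.8,0.2,-0.2],"yaw":0,"claw":0},{"offset":[-0.8,0.2,-0.2],"yaw":0,"claw":0},{"offset":[-0.8,0.2,-0.2],"yaw":0,"claw":0},{"offset":[-0.8,0.2,-0.2],"yaw":0,"claw":0}]}}

```text
time: 84.8
ee_pos: [0.6003, 0.2452, 0.2093]
tcp_rot: [-179.3, -0.6, 102.4]
wrist_force: [0.4, -0.2, -0.3]
opening: 0.0857
grasp_force: 0.0
```

```bash
python3 - <<'E'
from h import *
o=get_obs();print(o["ee_pos"],o["tcp_rot"],o["time"])
q=chk("k2",.5623,.3193,.093,.03,.006)
p,d,T=load("k2");C=cloud("wrist",d,T)
csink("s",.6023,.0384,.04,.035,data=(p,d,T))
m=(np.hypot(C[...,0]-.5025,C[...,1]-.0303)<.05)&(abs(C[...,2]-.047)<.006);q=rectw("wrist",m,.047,T);print("fan",q[:3])
for n,y in [("pill",.3646),("relay",.3247),("reel",.2849),("tin",.245)]:
    c=np.array([.419,.3048])+(y-.3048)*np.array([.0732,.9973]);print(n,((np.hypot(C[...,0]-c[0],C[...,1]-c[1])<.025)&(C[...,2]>.018)&(C[...,2]<.04)).sum())
E
```

```text
[0.60027058 0.24519896 0.20928059] [-179.27672271   -0.59792095  102.36547841] 84.8
k2 [0.5639 0.3185] (37.3, 12.2) -77.2 z 0.0931
s [0.6006 0.0407] (58.4, 25.1) 11.3 z [0.0347 0.0367] px [223. 322.]
fan (array([0.52774493, 0.03958809]), (26.7, 14.1), -82.78430414199829)
pill 1441
relay 744
reel 1026
tin 879
```

View pics/k2.png

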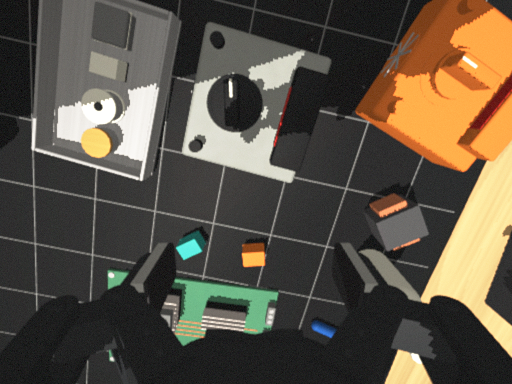

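The knob is at its stop (74.5° = 1.30 rad) and has sprung back up. Before handing in I'll check the board from the top camera.

```bash
python3 - <<'E'
from h import *
p,d,T=snap("top","t2"); 
for n,x,y,r,z in [("l",.5024,.0308,.05,.035),("m",.6085,-.0464,.045,.035),("s",.6023,.0384,.04,.035),("xs",.5088,-.0536,.035,.035)]:
    try: csink(n,x,y,r,z,name="top",data=(p,d,T))
    except Exception as e: print(n,e)
cv2.imwrite("pics/t2c.png",cv2.resize(p[160:290,150:330,::-1],None,fx=4,fy=4))
E
```

```text
l [0.4991 0.0307] (57.5, 47.3) -1.1 z [0.0444 0.049 ] px [264. 228.]
m [ 0.6021 -0.0435] (48.5, 34.2) -1.6 z [0.0239 0.0352] px [286. 200.]
s [0.5966 0.0387] (41.4, 20.5) -1.2 z [0.0234 0.0349] px [262. 200.]
xs max() iterable argument is empty
```

View pics/t2c.png

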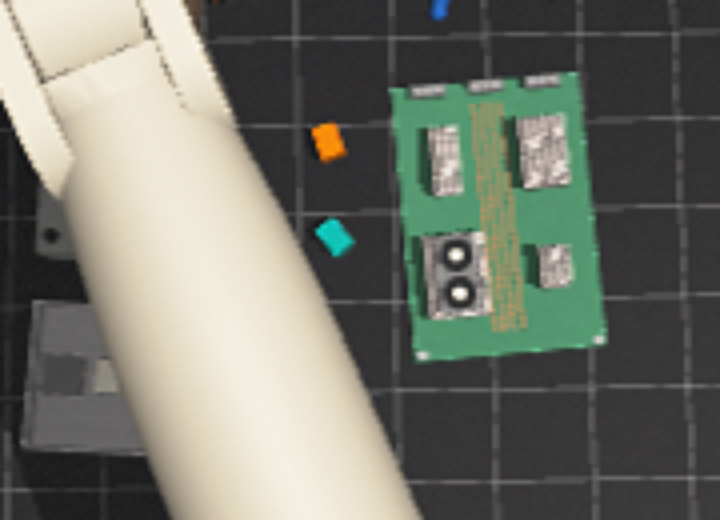

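All four sinks and the fan plate, at (458,274) in the crop, sit undisturbed on their modules and the arm is clear. Handing in.

```bash
python3 -c "
from workcell import *
print(job_done())"
```

```text
the job is handed in; nothing more can be done
None
```

I handed the job in after about 85 s of robot time: the four strays are in the tray, all four sinks sit on their modules (1–2 mm off centre by my measurements), the fan plate is on the largest sink, and the knob was pressed, turned to its stop (about 1.30 rad) and has sprung back up; `job_done()` gave no verdict.

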